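Pack two water-sampling kits

TASK

Make up the two field kits from the stock on the bench. In the divided tray, stand the large sample jar in the large pocket and the test-strip tube in the small one; on the carrier with the rods, stack petri dishes flat between the four rods until the top of the stack is level with the black rings, and stand the small sample bottle in its pocket. Set everything down gently and upright without dropping it, leave the spare dish lying flat on the bench, and do not push or knock over the beaker that stands among the stock.

Things in the scene. Friction and masses are not known exactly. Their poses are not given: they have to be found in the camera images.
- divided_tray: fixed white plastic tray without rods, 149 mm (x) by 90 (y), rim 25 above the bench, walls 3, floor 5 thick, two open pockets. Origin: centre of the underside, z up, x along the tray from the large pocket to the small one. Large pocket 84 x 84 inside, centre x = -29.5 mm, y = 0. Small pocket 56 (x) by 84 (y) inside, centre x = +43.5 mm, y = 0.
- rod_carrier: fixed white base 210 mm (x) x 110 x 6, origin: centre of underside, z up. Rods: 4 steel, dia 5, at x = -52+-26.6, y = +-18.6, flared at the top, 56 high; a dish has 3 mm play; finger gaps 48 wide face +-y. Black rings 34 above the bench mark a full stack: two dishes. Pocket for the bottle: 66 x 66 inside, centre x = +60, y = 0, floor at 6, rim at 24, walls 3.
- jar: large sample jar, closed: round cream plastic jar, 58 mm diameter up to 52 mm, shoulder, cream ribbed screw cap of 53 mm diameter from 60 to 78 mm, 78 mm high in all, about 60 g, standing upright. Origin: centre of the underside, z up.
- small_bottle: small sample bottle, closed: round cream plastic bottle, 40 mm diameter up to 46 mm, sloping shoulder, white screw cap of 27 mm diameter from 57 to 70 mm, 70 mm high in all, about 45 g, standing upright. Origin: centre of the underside, z up.
- strip_tube: test-strip tube: slim white tube, 28 mm diameter, 78 mm high, with a flip cap of 30 mm diameter from 64 to 78 mm and a small colour chart on its label, about 40 g, standing upright. Origin: centre of the underside, z up.
- dish_a: petri dish, one of three alike: flat round dish, lid on, a white disc ruled with a grid showing through it, 54 mm diameter, 14 mm high, about 25 g, lying flat on the bench at the start. Origin: centre of the underside, z up. Any two of the three fill the rods to the rings; the third is the spare.
- dish_b: petri dish, one of three alike: flat round dish, lid on, a white disc ruled with a grid showing through it, 54 mm diameter, 14 mm high, about 25 g, lying flat on the bench at the start. Origin: centre of the underside, z up. Any two of the three fill the rods to the rings; the third is the spare.
- dish_c: petri dish, one of three alike: flat round dish, lid on, a white disc ruled with a grid showing through it, 54 mm diameter, 14 mm high, about 25 g, lying flat on the bench at the start. Origin: centre of the underside, z up. Any two of the three fill the rods to the rings; the third is the spare.
- beaker: small open glass beaker, 44 to 47 mm diameter, 62 mm high, a little clear solution in it, standing among the stock; not part of the kits. Origin: centre of the underside, z up.
Things that resemble listed ones, but are neither listed nor needed, are in the scene too. What is shaped like the dish_b but pink is not meant.

How it is judged:
At the end, for the whole second after the job is handed in: Jar, strip tube and small bottle stand upright on the floors of their own pockets; exactly two dishes lie flat, one on the other, between the rods (8 mm off centre at most, none above the rings); the third dish lies flat on the bench. All at rest, tilts under about 5 degrees (x of jar in the frame of divided_tray between -0.0445 and -0.0145 m and y of jar in the frame of divided_tray between -0.015 and 0.015 m and z of jar in the frame of divided_tray between 0.001 and 0.009 m and angle between each of jar, strip_tube, small_bottle's own z axis and vertical below 0.1 rad and linear speed of each of jar, strip_tube, small_bottle, dish_a, dish_b, dish_c below 0.02 m/s and angular speed of each of jar, strip_tube, small_bottle, dish_a, dish_b, dish_c below 0.3 rad/s and x of strip_tube in the frame of divided_tray between 0.0275 and 0.0595 m and y of strip_tube in the frame of divided_tray between -0.03 and 0.03 m and z of strip_tube in the frame of divided_tray between 0.001 and 0.009 m and x of small_bottle in the frame of rod_carrier between 0.045 and 0.075 m and y of small_bottle in the frame of rod_carrier between -0.015 and 0.015 m and z of small_bottle in the frame of rod_carrier between 0.002 and 0.01 m and angle between each of dish_a, dish_b, dish_c's own z axis and vertical below 0.08 rad and ((x of dish_a in the frame of rod_carrier between -0.06 and -0.044 m and y of dish_a in the frame of rod_carrier between -0.008 and 0.008 m and z of dish_a in the frame of rod_carrier between 0.003 and 0.023 m and x of dish_b in the frame of rod_carrier between -0.06 and -0.044 m and y of dish_b in the frame of rod_carrier between -0.008 and 0.008 m and z of dish_b in the frame of rod_carrier between 0.003 and 0.023 m and height (world z) of dish_c below 0.003 m) or (x of dish_a in the frame of rod_carrier between -0.06 and -0.044 m and y of dish_a in the frame of rod_carrier between -0.008 and 0.008 m and z of dish_a in the frame of rod_carrier between 0.003 and 0.023 m and x of dish_c in the frame of rod_carrier between -0.06 and -0.044 m and y of dish_c in the frame of rod_carrier between -0.008 and 0.008 m and z of dish_c in the frame of rod_carrier between 0.003 and 0.023 m and height (world z) of dish_b below 0.003 m) or (x of dish_b in the frame of rod_carrier between -0.06 and -0.044 m and y of dish_b in the frame of rod_carrier between -0.008 and 0.008 m and z of dish_b in the frame of rod_carrier between 0.003 and 0.023 m and x of dish_c in the frame of rod_carrier between -0.06 and -0.044 m and y of dish_c in the frame of rod_carrier between -0.008 and 0.008 m and z of dish_c in the frame of rod_carrier between 0.003 and 0.023 m and height (world z) of dish_a below 0.003 m))); the robot touches nothing.
It fails at once if the beaker is pushed more than 30 mm from its place or knocked over (distance of beaker from where it was at the start of the episode above 0.03 m or angle between beaker's own z axis and vertical above 0.5 rad).
It fails at once if a jar, bottle, tube or dish is dropped (falls free faster than 0.6 m/s, about 2 cm) ((linear speed of jar above 0.6 m/s and contact force between the fingers and jar below 0.05 N) or (linear speed of small_bottle above 0.6 m/s and contact force between the fingers and small_bottle below 0.05 N) or (linear speed of strip_tube above 0.6 m/s and contact force between the fingers and strip_tube below 0.05 N) or (linear speed of dish_a above 0.6 m/s and contact force between the fingers and dish_a below 0.05 N) or (linear speed of dish_b above 0.6 m/s and contact force between the fingers and dish_b below 0.05 N) or (linear speed of dish_c above 0.6 m/s and contact force between the fingers and dish_c below 0.05 N)).
It also fails if it takes over 128 s, if anything falls off the work surface, if the arm or the gripper's body presses on something with over 40 N, if the wrist force passes 120 N, or if a joint passes its speed limit or range.

ROBOT

A 6-joint arm with a two-finger parallel gripper is mounted at the origin on the work surface. World frame = base frame: x ahead of the robot, y to its left, z up, the work surface at z = 0. Lengths are in m, angles in rad, forces in N, time in s.
With the tool pointing down it reaches from about 0.3 to 0.75 m from the base axis. Payload 8.5 kg.
Tool frame: the origin (TCP) lies midway between the tips of the shut fingers; the grasp point (between the pads) lies 19 mm behind it (bot.tcp_to_grasp is the distance from the TCP to the grasp point, in m); z points along the fingers, x is the direction in which the jaws open and shut, and the axes are right-handed (so a half turn about z gives the same grasp; the last joint's range is limited). The gripper opens to 88 mm and grips with 3 to 60 N. Pads are 18 mm wide; open, the fingers measure 123 mm over their backs; the gripper's body (75 mm by 187 mm) begins 45 mm behind the grasp point.
Start: joints at [-1.472, 0.381, 1.297, -0, 1.464, -0.215], TCP at [0.17, -0.523, 0.239] pointing down, gripper open.
Joint ranges: [-3.11, 3.11], [-0.89, 2.33], [0.22, 2.48], [-1.42, 4.56], [0.17, 2.85], [-2.88, 2.88]. Speed limits (rad/s): [2.39, 2.39, 3.14, 3.14, 3.14, 3.14].

INTERFACE

Orientations are given as a unit quaternion [w, x, y, z].
In Python, from cell import bot, imaging, sign_off gives the robot as it stands. The module is installed in compiled form; this text tells all that it offers.
- The arm moves only by the shell command python3 -m crank 'ROWS' [OPENING] [FORCE]. ROWS is JSON, a list of rows, each an object with "delta_pos": the shift along the world's x, y, z in cm, a list of three; "dr": the turn, a rotation vector about the world's x, y, z in degrees, a list of three. A call has 1 to 10 rows; each row shifts and turns the commanded pose from where the row before left it; what a row does not reach is not made up. A row lasts 1/8 s, in which the tool goes at most 62.5 mm and 10.7 degrees, less where a joint would pass 70% of its speed; a pose out of reach is approached as far as the arm can. A call is refused whole if a number of a shift passes 6.25 or a number of a turn 10.7, either way. A call with a gripper value outside its range is refused whole. OPENING is the opening, from 0 (shut) to 1 (fully open), set as the call begins (- or left out, the last holds). The fingers move at their own pace and stop on an object; FORCE is the grip in N (left out, the last holds). Time passes only in rows, so rows that do not move let the fingers close. It gives the time, the measured TCP pose, the force and the opening at its end, in the units of the state.
- bot.observe(): the state, without advancing time (a new reading comes with each control period).
- imaging.grab_frame(name): name is "scene" or "top" or "wrist"; returns a dict with "color" (400x640x3 uint8, red, green, blue), "camera_matrix" (3x3 intrinsics, pixels), "world_to_cam" (4x4, takes a point from world to camera coordinates). Camera axes: x right, y down, z forward; pixel columns grow to the right and rows downward; lengths in m; the calibration is good to about 2 mm. A picture is of the moment at which its call begins. There is no depth.
- sign_off(): hands the job in, once; it reports no verdict.
The state is a dict: "clock": time; "q": joint angles; "qvel": joint speeds; "tau": joint torques, N m; "tool_pos": TCP position; "tool_rot": TCP orientation; "wrist_force": force on the tool from outside, world axes, zero at the start; "torque": the same for the moment, N m; "opening": finger opening in m.
Only numpy, scipy, OpenCV 4.12 (cv2) and the standard library are available. Lean on these libraries where they do the work, as an engineer would, in place of code of your own. Each camera call takes 0.05 s, during which the arm holds its last target.

## Working session

There is one attempt and no reset: what is moved stays moved. The work goes in short steps, Python scripts to look and compute and a shell command to move; the robot and the scene stay as the last step left them, time stands still between calls to the robot, and variables do not carry over. Pictures are saved under pics/ and viewed, and the job is handed in when it is done.

```bash
mkdir -p pics
python3 - <<'E'
from cell import bot, imaging
import cv2
print(bot.observe())
for n in ["scene","top","wrist"]:
    f=imaging.grab_frame(n); cv2.imwrite(f"pics/{n}0.png",f["color"][:,:,::-1]); print(n,f["camera_matrix"].tolist(),f["world_to_cam"].round(4).tolist())
E
```

```text
{'clock': 0.0, 'q': array([-1.47231167e+00,  3.81156961e-01,  1.29823300e+00,  6.89112596e-06,
        1.46359621e+00, -2.15294729e-01]), 'qvel': array([ 0.00048208, -0.0028174 ,  0.00027897, -0.00099231,  0.000643  ,
        0.00036563]), 'tau': array([-9.41370672e-04, -4.37925982e+01, -2.24558043e+01,  7.11748330e-02,
        3.52837681e-02, -1.06218938e-04]), 'tool_pos': array([ 0.16973514, -0.52286463,  0.23816809]), 'tool_rot': array([-5.22880404e-04,  8.08904920e-01, -5.87939065e-01, -4.60526396e-04]), 'wrist_force': array([ 0.43344021, -0.1534475 , -0.63358448]), 'torque': array([ 0.02357711,  0.03696942, -0.03520547]), 'opening': 0.088314759984289}
scene [[376.71309679319637, 0.0, 316.2306887829128], [0.0, 376.71309679319637, 193.11374092956333], [0.0, 0.0, 1.0]] [[-0.7344, 0.6786, -0.0112, 0.4439], [0.5743, 0.6126, -0.543, -0.334], [-0.3617, -0.4052, -0.8396, 1.0557], [0.0, 0.0, 0.0, 1.0]]
top [[439.19820834498694, 0.0, 316.1667037819206], [0.0, 439.19820834498694, 206.1429110610806], [0.0, 0.0, 1.0]] [[0.0045, -0.9999, 0.0149, -0.0115], [-0.9872, -0.0068, -0.1593, 0.6064], [0.1594, -0.0139, -0.9871, 0.8073], [0.0, 0.0, 0.0, 1.0]]
wrist [[292.88432304053117, 0.0, 319.3014409006978], [0.0, 292.88432304053117, 200.6854679025278], [0.0, 0.0, 1.0]] [[0.3087, -0.9511, -0.0005, -0.551], [-0.9039, -0.2936, 0.311, -0.0423], [-0.296, -0.0956, -0.9504, 0.391], [0.0, 0.0, 0.0, 1.0]]
```

View pics/scene0.png

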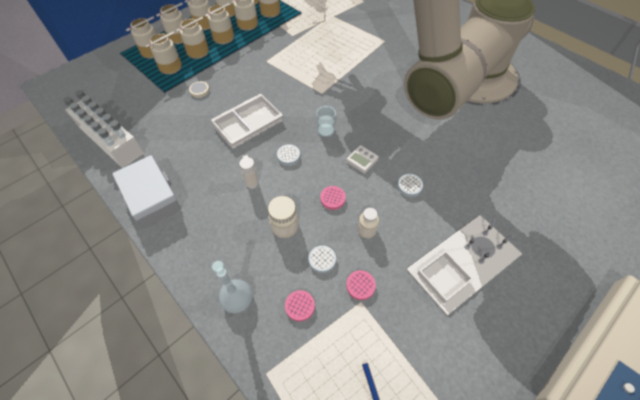

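View pics/top0.png

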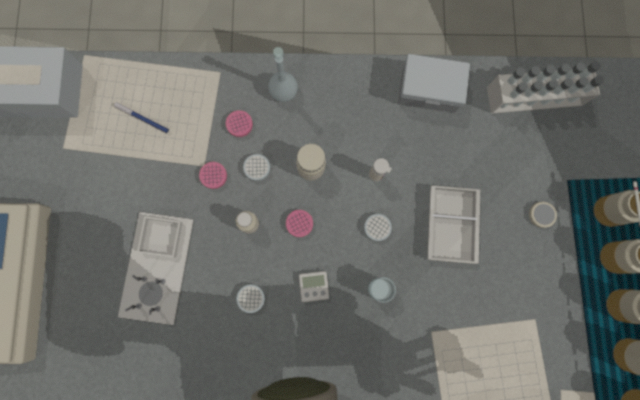

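View pics/wrist0.png

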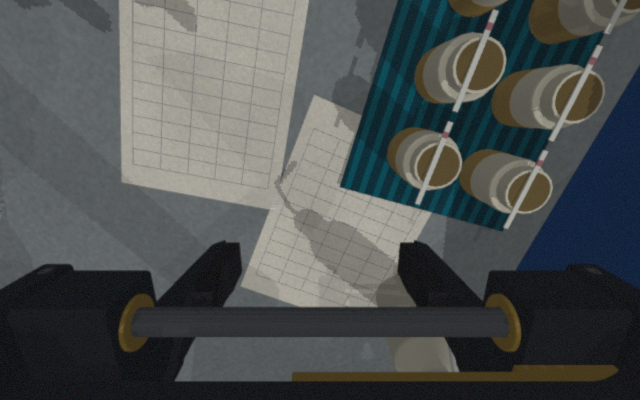

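The top view shows white dishes at (257,167), (251,298) and (378,227), and pink decoys at (239,123), (213,175) and (300,223). The jar is at (311,160), tube (380,170), small bottle (247,222) and beaker (382,290). The divided tray is at (455,225) and the carrier at (157,268). Other lookalikes are a flask at (283,85), a small pot at (544,214) and brown jars on the mat. I'll check these in crops.

```bash
cat > h.py <<'E'
import numpy as np, cv2
from cell import bot, imaging
def ray(f,u,v):
    K=f["camera_matrix"];T=f["world_to_cam"];R=T[:3,:3];t=T[:3,3]
    d=R.T@np.linalg.inv(K)@np.array([u,v,1.]);c=-R.T@t
    return c,d
def onz(f,u,v,z):
    c,d=ray(f,u,v); s=(z-c[2])/d[2]; return (c+s*d)
def proj(f,p):
    K=f["camera_matrix"];T=f["world_to_cam"]; q=K@(T[:3,:3]@np.array(p,float)+T[:3,3]); return q[:2]/q[2]
E
python3 - <<'E'
import cv2,numpy as np
a=cv2.imread('pics/top0.png')
b=cv2.resize(a[100:330,110:310],None,fx=2.6,fy=2.6,interpolation=cv2.INTER_CUBIC);cv2.imwrite('pics/t1.png',b)
b=cv2.resize(a[130:310,280:490],None,fx=3,fy=3,interpolation=cv2.INTER_CUBIC);cv2.imwrite('pics/t2.png',b)
E
```

```text
(no output)
```

View pics/t1.png

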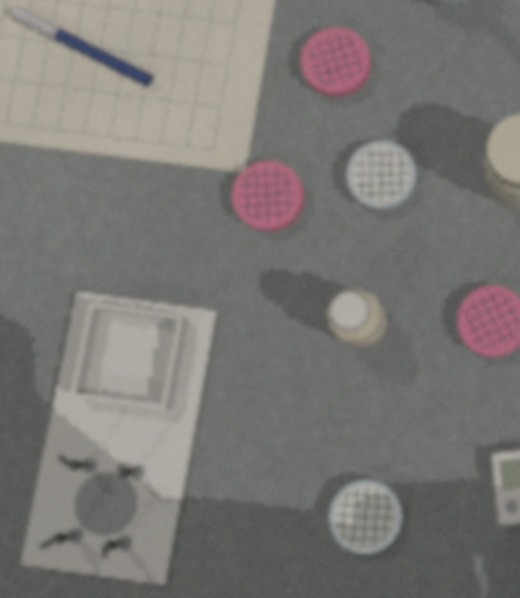

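View pics/t2.png

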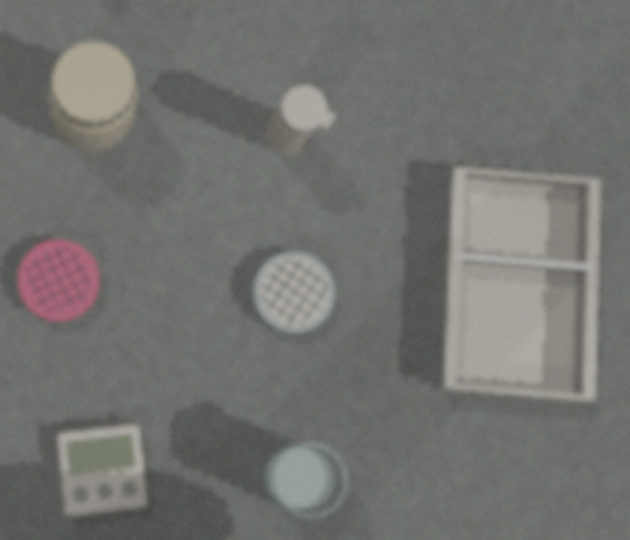

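```bash
python3 - <<'E'
from h import *
f=imaging.grab_frame("top"); s=imaging.grab_frame("scene")
np.set_printoptions(precision=4,suppress=True)
t1=lambda u,v,z:onz(f,110+u/2.6-.3,100+v/2.6-.3,z)
t2=lambda u,v,z:onz(f,280+u/3-.3,130+v/3-.3,z)
for n,p in dict(jar=t2(94,81,.078),tube=t2(304,107,.078),beaker=t2(312,480,.062),dishC=t2(294,291,.014),bottle=t1(350,310,.07),dishA=t1(381,174,.014),dishB=t1(366,515,.014),pink1=t1(335,61,.014),pink2=t1(268,194,.014),pink3=t2(58,280,.014)).items():
    print(n,p,'scene px',proj(s,p).round(1))
c=np.array([t1(*q,.006) for q in [(77,292),(216,312),(165,585),(22,567)]]);print('carrier',c,c.mean(0),[np.linalg.norm(c[i]-c[i-1]) for i in range(4)])
d=(c[0]+c[1]-c[2]-c[3]);print(np.degrees(np.arctan2(d[1],d[0])))
c=np.array([t2(*q,.025) for q in [(456,167),(601,178),(597,400),(445,389)]]);print('tray',c,c.mean(0),[np.linalg.norm(c[i]-c[i-1]) for i in range(4)])
d=(c[0]+c[1]-c[2]-c[3]);print(np.degrees(np.arctan2(d[1],d[0])))
# rod tops
for q in [(75,463),(130,470),(60,542),(118,545)]: print(q,t1(*q,.056),t1(*q,.034))
E
python3 - <<'E'
import cv2
a=cv2.imread('pics/scene0.png')
cv2.imwrite('pics/s1.png',cv2.resize(a[130:330,220:540],None,fx=2.5,fy=2.5,interpolation=cv2.INTER_CUBIC))
a=cv2.imread('pics/top0.png')
cv2.imwrite('pics/t3.png',cv2.resize(a[200:335,105:205],None,fx=4,fy=4,interpolation=cv2.INTER_CUBIC))
E
```

```text
jar [0.6976 0.0026 0.078 ] scene px [281.7 206.4]
tube [ 0.6817 -0.1315  0.078 ] scene px [246.8 162.2]
beaker [ 0.4473 -0.1346  0.062 ] scene px [326.1 111.9]
dishC [ 0.5709 -0.1329  0.014 ] scene px [288.5 152.9]
bottle [0.5777 0.1277 0.07  ] scene px [370.2 212.6]
dishA [0.6935 0.115  0.014 ] scene px [322.5 257.3]
dishB [0.4294 0.1193 0.014 ] scene px [410.1 183.3]
pink1 [0.7864 0.1543 0.014 ] scene px [300.5 303.7]
pink2 [0.6766 0.2033 0.014 ] scene px [360.8 283.2]
pink3 [0.5774 0.0258 0.014 ] scene px [333.3 195.8]
carrier [[0.5988 0.3505 0.006 ]
 [0.5838 0.2416 0.006 ]
 [0.3769 0.2696 0.006 ]
 [0.3897 0.3773 0.006 ]] [0.4873 0.3097 0.006 ] [np.float64(0.21080518359987635), np.float64(0.10993275155040069), np.float64(0.20874584284163064), np.float64(0.10848121320544386)]
-7.51034928143199
tray [[ 0.6546 -0.2424  0.025 ]
 [ 0.6477 -0.3406  0.025 ]
 [ 0.4988 -0.3297  0.025 ]
 [ 0.5055 -0.2296  0.025 ]] [ 0.5766 -0.2856  0.025 ] [np.float64(0.14965762719502468), np.float64(0.09836463597833381), np.float64(0.14933880331457208), np.float64(0.10033583407748374)]
-4.552853038572462
(75, 463) [0.4672 0.3239 0.056 ] [0.4671 0.3323 0.034 ]
(130, 470) [0.4624 0.2842 0.056 ] [0.4622 0.2915 0.034 ]
(60, 542) [0.4117 0.3307 0.056 ] [0.4101 0.3393 0.034 ]
(118, 545) [0.4097 0.2895 0.056 ] [0.4081 0.297  0.034 ]
```

View pics/s1.png

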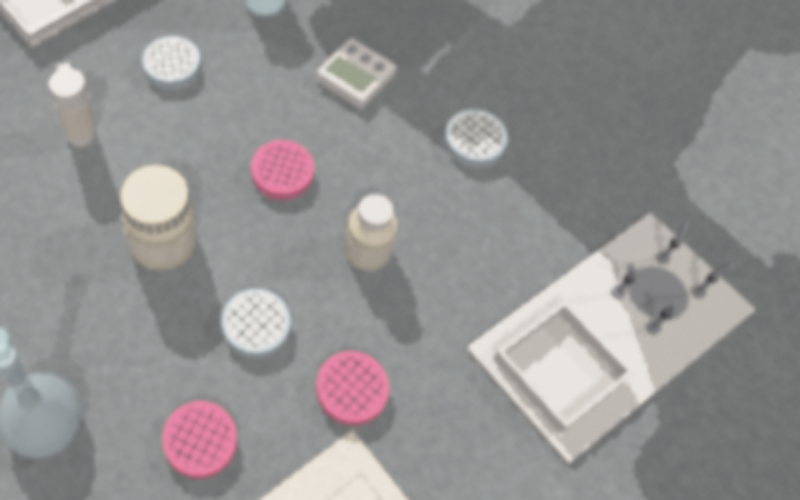

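View pics/t3.png

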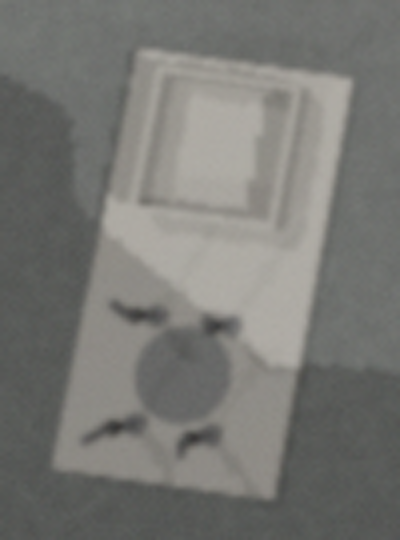

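Candidates and choices:
- **Jar:** only the large cream one at top (311,160).
- **Tube:** (380,170).
- **Bottle:** the white-capped one at (247,222). The flask at (283,85), the pot at (544,214) and the brown jars are rejected.
- **Dishes:** white at (251,298), (378,227) and (257,167). The pink ones at (239,123), (213,175) and (300,223) are rejected.

The crops confirm these. I'll take the jar first, with the jaw axis along the carrier's y.

```bash
python3 -m crank '[{"delta_pos":[4.2,4.2,0],"dr":[0,0,-8.5]},{"delta_pos":[4.2,4.2,0],"dr":[0,0,-8.5]},{"delta_pos":[4.2,4.2,0],"dr":[0,0,-8.5]},{"delta_pos":[4.2,4.2,0],"dr":[0,0,0]},{"delta_pos":[4.2,4.2,0],"dr":[0,0,0]},{"delta_pos":[4.2,4.2,0],"dr":[0,0,0]},{"delta_pos":[4.2,4.2,0],"dr":[0,0,0]},{"delta_pos":[4.2,4.2,0],"dr":[0,0,0]},{"delta_pos":[4.2,4.2,0],"dr":[0,0,0]},{"delta_pos":[4.2,4.2,0],"dr":[0,0,0]}]' 1 15
```

```text
clock: 1.5
tool_pos: [0.5909, -0.1015, 0.2387]
tool_rot: [-0.0, -0.659, 0.752, -0.0]
wrist_force: [-0.5, -1.6, 0.7]
opening: 0.0881
```

```bash
python3 -m crank '[{"delta_pos":[4,4,0],"dr":[0,0,0]},{"delta_pos":[4,4,0],"dr":[0,0,0]},{"delta_pos":[2.6,2.4,0],"dr":[0,0,0]},{"delta_pos":[0,0,0],"dr":[0,0,0]},{"delta_pos":[0,0,0],"dr":[0,0,0]}]'
python3 - <<'E'
from h import *
f=imaging.grab_frame("wrist");cv2.imwrite('pics/w1.png',f["color"][:,:,::-1]); print(bot.observe()["tool_pos"], proj(f,[.6976,.0026,.078]))
E
```

```text
clock: 2.12
tool_pos: [0.6954, 0.0004, 0.2385]
tool_rot: [-0.0, -0.659, 0.752, 0.0]
wrist_force: [0.4, 0.1, 0.2]
opening: 0.0886
[6.95245661e-01 2.03417942e-05 2.38866810e-01] [315.86237625 182.69217553]
```

View pics/w1.png

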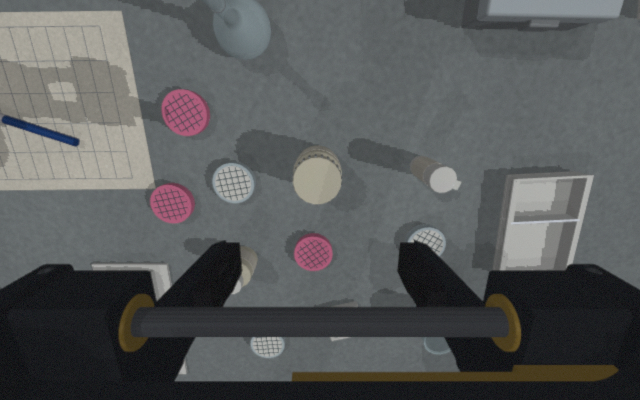

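The wrist view shows the jar cap at (317,180), within 3 px of the prediction. I'm descending.

```bash
python3 -m crank '[{"delta_pos":[0.3,0.2,-5.5],"dr":[0,0,0]},{"delta_pos":[0,0,-5.5],"dr":[0,0,0]},{"delta_pos":[0,0,-5],"dr":[0,0,0]},{"delta_pos":[0,0,-3],"dr":[0,0,0]},{"delta_pos":[0,0,-1.9],"dr":[0,0,0]},{"delta_pos":[0,0,0],"dr":[0,0,0]}]'
python3 -m crank '[{"delta_pos":[0,0,0],"dr":[0,0,0]},{"delta_pos":[0,0,0],"dr":[0,0,0]},{"delta_pos":[0,0,0],"dr":[0,0,0]},{"delta_pos":[0,0,0],"dr":[0,0,0]},{"delta_pos":[0,0,0],"dr":[0,0,0]},{"delta_pos":[0,0,0],"dr":[0,0,0]}]' 0 15
```

```text
clock: 2.92
tool_pos: [0.6983, 0.0023, 0.0293]
tool_rot: [-0.0, -0.659, 0.752, 0.001]
wrist_force: [-0.1, 0.1, 0.6]
opening: 0.088
clock: 3.68
tool_pos: [0.699, 0.0029, 0.0304]
tool_rot: [0.0, -0.659, 0.752, -0.0]
wrist_force: [-1.0, 0.9, 5.5]
opening: 0.0575
```

```bash
python3 -m crank '[{"delta_pos":[0,0,2],"dr":[0,0,0]},{"delta_pos":[0,0,5],"dr":[0,0,0]},{"delta_pos":[0,0,5],"dr":[0,0,0]},{"delta_pos":[-2.5,-4.8,1],"dr":[0,0,0]},{"delta_pos":[-2.5,-4.8,0],"dr":[0,0,0]},{"delta_pos":[-2.5,-4.8,0],"dr":[0,0,0]},{"delta_pos":[-2.5,-4.8,0],"dr":[0,0,0]},{"delta_pos":[-2.6,-4.9,0],"dr":[0,0,0]},{"delta_pos":[-2.6,-4.9,0],"dr":[0,0,0]},{"delta_pos":[0,0,0],"dr":[0,0,0]}]'
python3 -m crank '[{"delta_pos":[0,0,0],"dr":[0,0,0]},{"delta_pos":[0,0,0],"dr":[0,0,0]}]'
python3 - <<'E'
from h import *
f=imaging.grab_frame("wrist");cv2.imwrite('pics/w2.png',f["color"][:,:,::-1])
f=imaging.grab_frame("top");cv2.imwrite('pics/t4.png',f["color"][:,:,::-1])
print(bot.observe()["tool_pos"])
E
```

```text
clock: 4.92
tool_pos: [0.5451, -0.2901, 0.1593]
tool_rot: [-0.0, -0.657, 0.754, 0.0]
wrist_force: [0.0, 0.3, -0.8]
opening: 0.0574
clock: 5.18
tool_pos: [0.5474, -0.2858, 0.1596]
tool_rot: [0.0, -0.66, 0.751, 0.0]
wrist_force: [0.5, 0.4, -0.7]
opening: 0.0573
[ 0.54731405 -0.28601586  0.15969649]
```

View pics/w2.png

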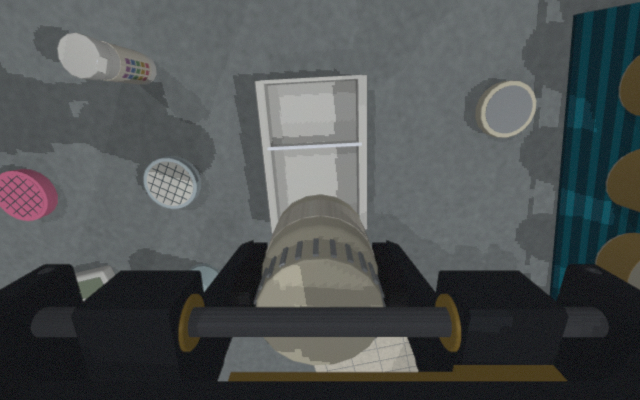

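View pics/t4.png

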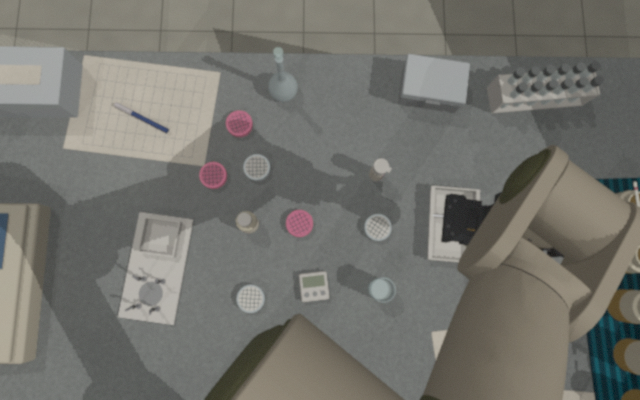

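Run:
```python
from h import *
f=imaging.grab_frame("wrist")
for p in [(268,148),(361,145),(256,81),(366,76),(266,81),(357,79)]: print(p,onz(f,*p,.025).round(4))
for p in [(-.0295,0),(.014,0),(.014,.042),(.014,-.042)]:
    a=np.radians(-4.5);R=np.array([[np.cos(a),-np.sin(a)],[np.sin(a),np.cos(a)]]); w=np.array([.5766,-.2893])+R@p; print(p,w.round(4),proj(f,[*w,.025]).round(1))
```

```text
(268, 148) [ 0.596  -0.2442  0.025 ]
(361, 145) [ 0.5874 -0.3323  0.025 ]
(256, 81) [ 0.6557 -0.2444  0.025 ]
(366, 76) [ 0.6472 -0.3419  0.025 ]
(266, 81) [ 0.6546 -0.2533  0.025 ]
(357, 79) [ 0.6458 -0.3337  0.025 ]
(-0.0295, 0) [ 0.5472 -0.287 ] [319.2 191.2]
(0.014, 0) [ 0.5906 -0.2904] [316.8 147.4]
(0.014, 0.042) [ 0.5939 -0.2485] [272.9 149.6]
(0.014, -0.042) [ 0.5873 -0.3323] [361.  145.1]
```

```bash
python3 -m crank '[{"delta_pos":[0,-0.1,-4],"dr":[0,0,0]},{"delta_pos":[0,0,-4],"dr":[0,0,0]},{"delta_pos":[0,0,-2.5],"dr":[0,0,0]},{"delta_pos":[0,0,-1],"dr":[0,0,0]},{"delta_pos":[0,0,-0.5],"dr":[0,0,0]},{"delta_pos":[0,0,-0.3],"dr":[0,0,0]},{"delta_pos":[0,0,0],"dr":[0,0,0]},{"delta_pos":[0,0,0],"dr":[0,0,0]}]'
```

```text
clock: 6.32
tool_pos: [0.5469, -0.2883, 0.0373]
tool_rot: [0.0, -0.659, 0.752, -0.0]
wrist_force: [0.3, 0.7, -0.9]
opening: 0.0575
```

```bash
python3 -m crank '[{"delta_pos":[0,0,-0.1],"dr":[0,0,0]},{"delta_pos":[0,0,-0.1],"dr":[0,0,0]},{"delta_pos":[0,0,0],"dr":[0,0,0]},{"delta_pos":[0,0,0],"dr":[0,0,0]}]'
```

```text
clock: 6.82
tool_pos: [0.5468, -0.2882, 0.0354]
tool_rot: [0.0, -0.659, 0.752, -0.0]
wrist_force: [-2.1, 2.0, 5.1]
opening: 0.0575
```

```bash
python3 -m crank '[{"delta_pos":[0,0,0],"dr":[0,0,0]},{"delta_pos":[0,0,0],"dr":[0,0,0]},{"delta_pos":[0,0,0],"dr":[0,0,0]},{"delta_pos":[0,0,4],"dr":[0,0,0]},{"delta_pos":[0,0,5],"dr":[0,0,0]},{"delta_pos":[0,0,5],"dr":[0,0,0]},{"delta_pos":[4.5,5.2,0],"dr":[0,0,0]},{"delta_pos":[4.5,5.2,0],"dr":[0,0,0]},{"delta_pos":[4.5,5.2,0],"dr":[0,0,0]},{"delta_pos":[0,0,0],"dr":[0,0,0]}]' 1
python3 -m crank '[{"delta_pos":[0,0,0],"dr":[0,0,0]},{"delta_pos":[0,0,0],"dr":[0,0,0]}]'
python3 - <<'E'
from h import *
f=imaging.grab_frame("wrist");cv2.imwrite('pics/w3.png',f["color"][:,:,::-1])
print(bot.observe()["tool_pos"], proj(f,[.6817,-.1315,.078]))
f=imaging.grab_frame("top");cv2.imwrite('pics/t5.png',cv2.resize(f["color"][150:290,340:520,::-1],None,fx=3,fy=3))
E
```

```text
clock: 8.07
tool_pos: [0.6712, -0.1425, 0.174]
tool_rot: [0.0, -0.661, 0.75, 0.0]
wrist_force: [-0.4, -0.0, -0.6]
opening: 0.088
clock: 8.32
tool_pos: [0.6688, -0.1477, 0.1748]
tool_rot: [-0.0, -0.659, 0.753, 0.0]
wrist_force: [0.5, -0.4, 0.1]
opening: 0.0881
[ 0.66883324 -0.14768155  0.17495282] [297.46768003 191.60829731]
```

View pics/w3.png

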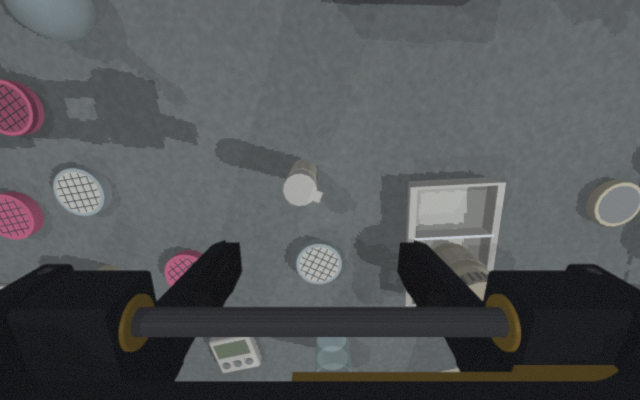

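View pics/t5.png

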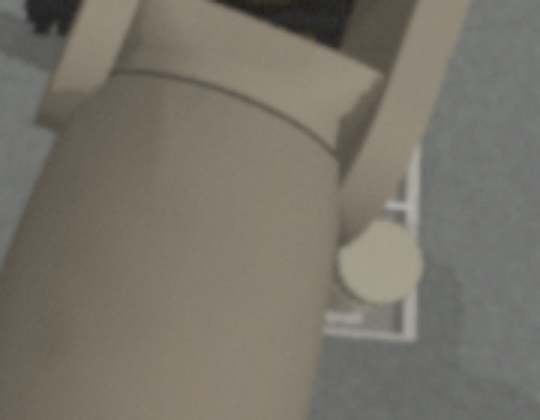

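The wrist view shows the jar standing in the large pocket and the tube cap at (300,189), about 3 px from the prediction.

```bash
python3 -m crank '[{"delta_pos":[1.4,1.5,0],"dr":[0,0,0]},{"delta_pos":[0,0,0],"dr":[0,0,0]},{"delta_pos":[0,0,-5],"dr":[0,0,0]},{"delta_pos":[0,0,-5],"dr":[0,0,0]},{"delta_pos":[0,0,-3],"dr":[0,0,0]},{"delta_pos":[0,0,-1.2],"dr":[0,0,0]},{"delta_pos":[0,0,0],"dr":[0,0,0]}]'
python3 -m crank '[{"delta_pos":[0,0,0],"dr":[0,0,0]},{"delta_pos":[0,0,0],"dr":[0,0,0]},{"delta_pos":[0,0,0],"dr":[0,0,0]},{"delta_pos":[0,0,0],"dr":[0,0,0]},{"delta_pos":[0,0,0],"dr":[0,0,0]},{"delta_pos":[0,0,0],"dr":[0,0,0]},{"delta_pos":[0,0,0],"dr":[0,0,0]}]' 0 15
```

```text
clock: 9.3
tool_pos: [0.6833, -0.1319, 0.033]
tool_rot: [-0.0, -0.659, 0.752, 0.0]
wrist_force: [-0.3, 0.6, 0.1]
opening: 0.0881
clock: 10.18
tool_pos: [0.6835, -0.1313, 0.0327]
tool_rot: [-0.0, -0.659, 0.752, 0.0]
wrist_force: [0.2, 0.2, 1.0]
opening: 0.0288
```

```bash
python3 -m crank '[{"delta_pos":[0,0,2],"dr":[0,0,0]},{"delta_pos":[0,0,5],"dr":[0,0,0]},{"delta_pos":[0,0,4],"dr":[0,0,0]},{"delta_pos":[-2,-5,0],"dr":[0,0,0]},{"delta_pos":[-2,-5,0],"dr":[0,0,0]},{"delta_pos":[-2.4,-5,0],"dr":[0,0,0]},{"delta_pos":[0,-1.1,0],"dr":[0,0,0]},{"delta_pos":[0,0,0],"dr":[0,0,0]},{"delta_pos":[0,0,0],"dr":[0,0,0]},{"delta_pos":[0,0,0],"dr":[0,0,0]}]'
python3 - <<'E'
from h import *
f=imaging.grab_frame("wrist");cv2.imwrite('pics/w4.png',f["color"][:,:,::-1])
f=imaging.grab_frame("scene");cv2.imwrite('pics/s4.png',cv2.resize(f["color"][60:260,180:440,::-1],None,fx=3,fy=3))
print(bot.observe()["tool_pos"])
E
```

```text
clock: 11.42
tool_pos: [0.62, -0.2909, 0.1428]
tool_rot: [0.0, -0.66, 0.751, 0.0]
wrist_force: [-0.5, 0.0, -0.5]
opening: 0.0286
[ 0.61984753 -0.29138997  0.14276725]
```

View pics/w4.png

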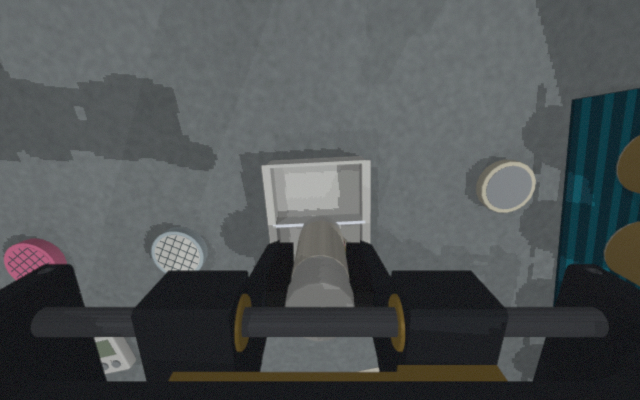

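View pics/s4.png

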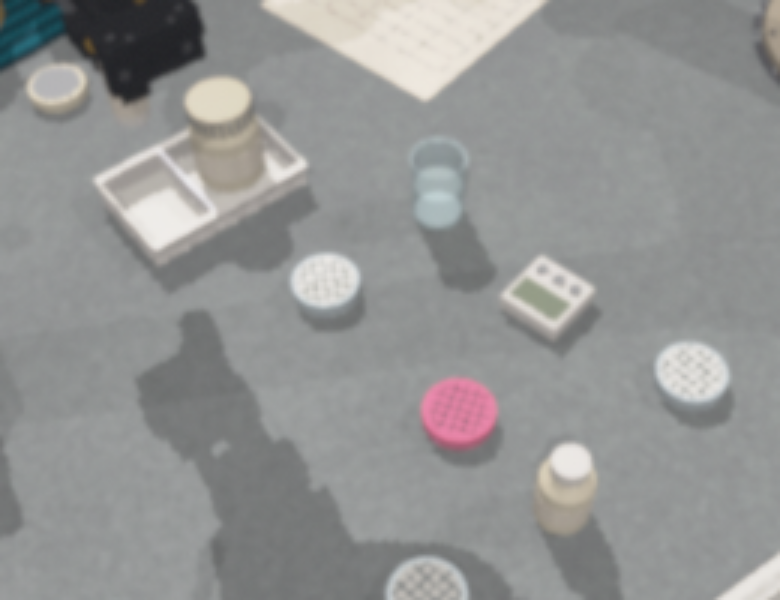

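```bash
python3 -m crank '[{"delta_pos":[0,0,-4],"dr":[0,0,0]},{"delta_pos":[0,0,-3.5],"dr":[0,0,0]},{"delta_pos":[0,0,-1.5],"dr":[0,0,0]},{"delta_pos":[0,0,-0.8],"dr":[0,0,0]},{"delta_pos":[0,0,-0.4],"dr":[0,0,0]},{"delta_pos":[0,0,-0.2],"dr":[0,0,0]},{"delta_pos":[0,0,-0.1],"dr":[0,0,0]},{"delta_pos":[0,0,0],"dr":[0,0,0]},{"delta_pos":[0,0,0],"dr":[0,0,0]}]'
```

```text
clock: 12.65
tool_pos: [0.6195, -0.2924, 0.038]
tool_rot: [0.0, -0.659, 0.752, -0.0]
wrist_force: [-0.0, 0.1, -0.3]
opening: 0.0289
```

```bash
python3 -m crank '[{"delta_pos":[0,0,-0.1],"dr":[0,0,0]},{"delta_pos":[0,0,0],"dr":[0,0,0]}]'
python3 -m crank '[{"delta_pos":[0,0,0],"dr":[0,0,0]},{"delta_pos":[0,0,0],"dr":[0,0,0]},{"delta_pos":[0,0,0],"dr":[0,0,0]},{"delta_pos":[0,0,4],"dr":[0,0,0]},{"delta_pos":[0,0,5],"dr":[0,0,0]},{"delta_pos":[0,0,5],"dr":[0,0,0]},{"delta_pos":[-0.5,5.5,0],"dr":[0,0,0]},{"delta_pos":[-0.5,5.5,0],"dr":[0,0,0]},{"delta_pos":[-0.5,5.5,0],"dr":[0,0,0]},{"delta_pos":[-0.5,5.5,0],"dr":[0,0,0]}]' 1
python3 -m crank '[{"delta_pos":[-0.5,5.5,0],"dr":[0,0,0]},{"delta_pos":[-0.5,5.5,0],"dr":[0,0,0]},{"delta_pos":[-0.5,5.5,0],"dr":[0,0,0]},{"delta_pos":[-0.5,3.5,0],"dr":[0,0,0]},{"delta_pos":[0,0,0],"dr":[0,0,0]},{"delta_pos":[0,0,0],"dr":[0,0,0]},{"delta_pos":[0,0,0],"dr":[0,0,0]}]'
python3 - <<'E'
from h import *
f=imaging.grab_frame("wrist");cv2.imwrite('pics/w5.png',f["color"][:,:,::-1])
print(bot.observe()["tool_pos"], proj(f,[.5777,.1277,.07]))
f=imaging.grab_frame("top");cv2.imwrite('pics/t6.png',f["color"][:,:,::-1])
E
```

```text
clock: 12.9
tool_pos: [0.6198, -0.2927, 0.0376]
tool_rot: [0.0, -0.659, 0.752, -0.001]
wrist_force: [-0.5, -0.3, 4.8]
opening: 0.0289
clock: 14.15
tool_pos: [0.599, -0.0706, 0.1767]
tool_rot: [-0.0, -0.659, 0.752, 0.0]
wrist_force: [0.5, 0.1, -0.9]
opening: 0.0882
clock: 15.02
tool_pos: [0.5797, 0.1264, 0.1767]
tool_rot: [-0.0, -0.659, 0.752, -0.0]
wrist_force: [0.9, -1.3, 0.4]
opening: 0.0879
[0.57970908 0.12648785 0.17664522] [316.97051117 202.10505396]
```

View pics/w5.png

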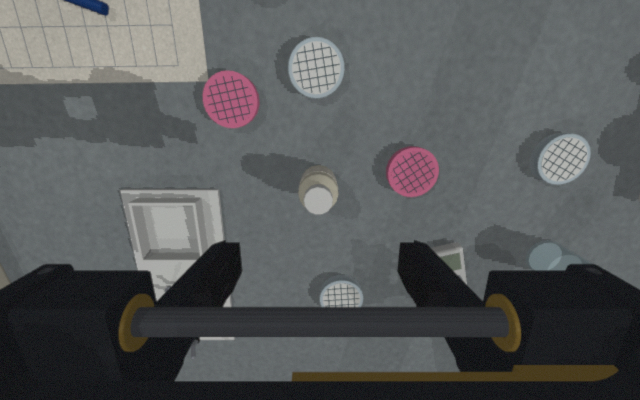

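View pics/t6.png

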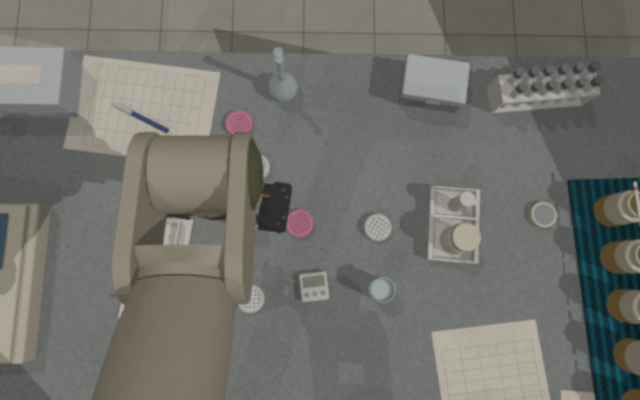

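The top view shows the tube at (467,199) and the jar at (466,236), both in their pockets. The bottle cap is at wrist (318,201), which matches the prediction.

```bash
python3 -m crank '[{"delta_pos":[-0.1,0.1,-5],"dr":[0,0,0]},{"delta_pos":[0,0,-5],"dr":[0,0,0]},{"delta_pos":[0,0,-3.5],"dr":[0,0,0]},{"delta_pos":[0,0,-1.7],"dr":[0,0,0]},{"delta_pos":[0,0,0],"dr":[0,0,0]}]'
python3 -m crank '[{"delta_pos":[0,0,0],"dr":[0,0,0]},{"delta_pos":[0,0,0],"dr":[0,0,0]},{"delta_pos":[0,0,0],"dr":[0,0,0]},{"delta_pos":[0,0,0],"dr":[0,0,0]},{"delta_pos":[0,0,0],"dr":[0,0,0]},{"delta_pos":[0,0,0],"dr":[0,0,0]},{"delta_pos":[0,0,0],"dr":[0,0,0]}]' 0 15
```

```text
clock: 15.75
tool_pos: [0.5785, 0.1283, 0.0244]
tool_rot: [-0.0, -0.659, 0.752, 0.0]
wrist_force: [-0.2, 0.3, 0.4]
opening: 0.0882
clock: 16.62
tool_pos: [0.5785, 0.1286, 0.0248]
tool_rot: [0.0, -0.659, 0.752, -0.0]
wrist_force: [-0.4, -0.3, 0.9]
opening: 0.0394
```

```bash
python3 -m crank '[{"delta_pos":[0,0,2],"dr":[0,0,0]},{"delta_pos":[0,0,5],"dr":[0,0,0]},{"delta_pos":[0,0,4],"dr":[0,0,0]},{"delta_pos":[-1,5,0],"dr":[0,0,0]},{"delta_pos":[-1,5,0],"dr":[0,0,0]},{"delta_pos":[-1.1,5,0],"dr":[0,0,0]},{"delta_pos":[0,2.3,0],"dr":[0,0,0]},{"delta_pos":[0,0,0],"dr":[0,0,0]},{"delta_pos":[0,0,0],"dr":[0,0,0]},{"delta_pos":[0,0,0],"dr":[0,0,0]}]'
python3 - <<'E'
from h import *
f=imaging.grab_frame("wrist");cv2.imwrite('pics/w6.png',f["color"][:,:,::-1])
print(bot.observe()["tool_pos"])
a=np.radians(-7.5);R=np.array([[np.cos(a),-np.sin(a)],[np.sin(a),np.cos(a)]])
for x in (27,93):
  for y in (33,-33): print(x,y,proj(f,[*(np.array([.4873,.3097])+R@[x/1000,y/1000]),.024]).round(1))
E
```

```text
clock: 17.88
tool_pos: [0.5479, 0.3003, 0.1347]
tool_rot: [-0.0, -0.659, 0.753, -0.0]
wrist_force: [-0.1, 0.1, -0.3]
opening: 0.0395
[0.54789639 0.30050677 0.13479137]
27 33 [282.3 232.7]
27 -33 [351.2 232.6]
93 33 [279.2 164.6]
93 -33 [353.6 164.4]
```

View pics/w6.png

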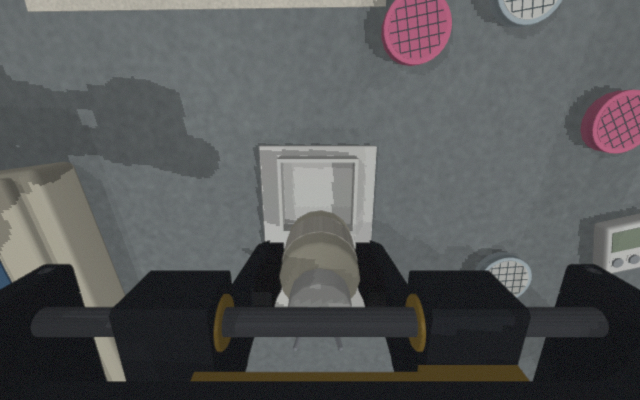

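The pocket's inner edge in the wrist view, roughly (282..353, 163), matches the projection.

```bash
python3 -m crank '[{"delta_pos":[-0.1,0.1,-4],"dr":[0,0,0]},{"delta_pos":[0,0,-3.5],"dr":[0,0,0]},{"delta_pos":[0,0,-1.5],"dr":[0,0,0]},{"delta_pos":[0,0,-0.7],"dr":[0,0,0]},{"delta_pos":[0,0,-0.4],"dr":[0,0,0]},{"delta_pos":[0,0,-0.2],"dr":[0,0,0]},{"delta_pos":[0,0,-0.1],"dr":[0,0,0]},{"delta_pos":[0,0,0],"dr":[0,0,0]},{"delta_pos":[0,0,0],"dr":[0,0,0]}]'
```

```text
clock: 19.05
tool_pos: [0.5466, 0.3027, 0.031]
tool_rot: [0.0, -0.659, 0.752, -0.0]
wrist_force: [0.3, 0.2, -0.6]
opening: 0.0394
```

```bash
python3 -m crank '[{"delta_pos":[0,0,-0.1],"dr":[0,0,0]},{"delta_pos":[0,0,0],"dr":[0,0,0]}]'
python3 -m crank '[{"delta_pos":[0,0,0],"dr":[0,0,0]},{"delta_pos":[0,0,0],"dr":[0,0,0]},{"delta_pos":[0,0,0],"dr":[0,0,0]},{"delta_pos":[0,0,4],"dr":[0,0,0]},{"delta_pos":[0,0,5],"dr":[0,0,0]},{"delta_pos":[-4,0.4,5],"dr":[0,0,0]},{"delta_pos":[-4,0.5,2],"dr":[0,0,0]},{"delta_pos":[-3.1,0.5,0],"dr":[0,0,0]},{"delta_pos":[0,0,0],"dr":[0,0,0]},{"delta_pos":[0,0,0],"dr":[0,0,0]}]' 1
python3 -m crank '[{"delta_pos":[0,0,0],"dr":[0,0,0]}]'
python3 - <<'E'
from h import *
f=imaging.grab_frame("wrist");cv2.imwrite('pics/w7.png',cv2.resize(f["color"][90:330,220:420,::-1],None,fx=2.5,fy=2.5,interpolation=cv2.INTER_CUBIC))
print(bot.observe()["tool_pos"], bot.observe()["q"])
g=f["color"].copy()
a=np.radians(-7.5);R=np.array([[np.cos(a),-np.sin(a)],[np.sin(a),np.cos(a)]])
for x in (-78.6,-25.4,-52):
  for y in (18.6,-18.6,0):
    for z in (.006,.056): p=proj(f,[*(np.array([.4873,.3097])+R@[x/1000,y/1000]),z]); print(x,y,z,p.round(1), ((p-[220,90]+.5)*2.5-.5).round(0))
E
```

```text
clock: 19.3
tool_pos: [0.5466, 0.3027, 0.0308]
tool_rot: [0.0, -0.659, 0.752, -0.0]
wrist_force: [-2.8, -1.6, 8.1]
opening: 0.0394
clock: 20.55
tool_pos: [0.4372, 0.3165, 0.1884]
tool_rot: [0.0, -0.659, 0.752, -0.0]
wrist_force: [0.4, -1.1, 0.0]
opening: 0.0881
clock: 20.68
tool_pos: [0.4374, 0.3163, 0.188]
tool_rot: [-0.0, -0.659, 0.752, 0.0]
wrist_force: [0.8, -0.2, -0.2]
opening: 0.0881
[0.4372583  0.3163115  0.18802661] [ 4.06796438e-01  4.05402683e-01  1.41214232e+00 -4.68463480e-05
  1.32450102e+00  2.10969353e+00]
-78.6 18.6 0.006 [302.6 202.9] [207. 283.]
-78.6 18.6 0.056 [300.  218.5] [201. 322.]
-78.6 -18.6 0.006 [334.1 202.8] [286. 283.]
-78.6 -18.6 0.056 [336.5 218.4] [292. 322.]
-78.6 0 0.006 [318.3 202.9] [247. 283.]
-78.6 0 0.056 [318.2 218.4] [246. 322.]
-25.4 18.6 0.006 [301.7 158.1] [205. 171.]
-25.4 18.6 0.056 [298.8 167. ] [198. 193.]
-25.4 -18.6 0.006 [334.8 158. ] [288. 171.]
-25.4 -18.6 0.056 [337.4 167. ] [294. 193.]
-25.4 0 0.006 [318.2 158. ] [246. 171.]
-25.4 0 0.056 [318.1 167. ] [246. 193.]
-52 18.6 0.006 [302.2 181. ] [206. 228.]
-52 18.6 0.056 [299.4 193.5] [199. 259.]
-52 -18.6 0.006 [334.4 181. ] [287. 228.]
-52 -18.6 0.056 [336.9 193.4] [293. 259.]
-52 0 0.006 [318.3 181. ] [246. 228.]
-52 0 0.056 [318.2 193.5] [246. 259.]
```

View pics/w7.png

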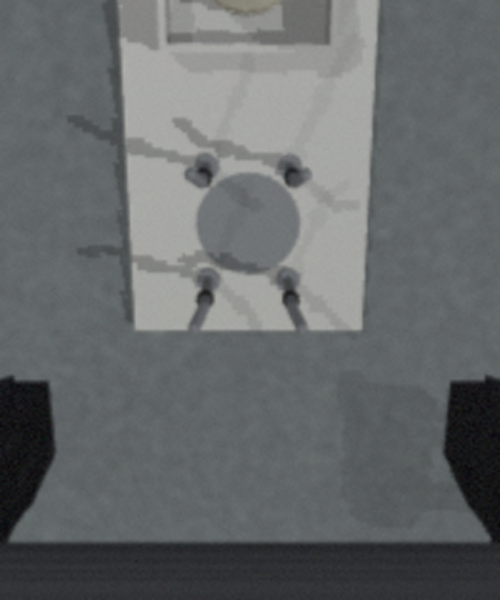

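Run:
```python
from h import *
w=imaging.grab_frame("wrist")
C=lambda u,v:((u+.5)/2.5-.5+220,(v+.5)/2.5-.5+90)
print('wrist disc',onz(w,*C(248,222),.006),'feet mean',np.mean([onz(w,*C(*p),.006) for p in [(205,160),(289,163),(206,276),(288,276)]],axis=0))
print('wrist rings',[onz(w,*C(*p),.034).round(4) for p in [(205,177),(293,177),(206,297),(291,297)]])
print('wrist base bottom corners',[onz(w,*C(*p),.006).round(4) for p in [(135,330),(363,330)]])
f=imaging.grab_frame("top");s=imaging.grab_frame("scene")
T=lambda u,v:((u+.5)/4-.5+105,(v+.5)/4-.5+200)
print('top disc',onz(f,*T(183,374),.006))
print('top corners',[onz(f,*T(*p),.006).round(4) for p in [(136,49),(352,77),(275,498),(53,468)]])
S=lambda u,v:((u+.5)/2.5-.5+220,(v+.5)/2.5-.5+130)
print('scene disc',onz(s,*S(659,292),.006))
print('scene corners',[onz(s,*S(*p),.006).round(4) for p in [(570,462),(470,349),(651,213),(754,310)]])
cv2.imwrite('pics/s7.png',s["color"][:,:,::-1]); cv2.imwrite('pics/t7.png',f["color"][:,:,::-1])
```

```text
wrist disc [0.43847531 0.31537898 0.006     ] feet mean [0.43938751 0.31571403 0.006     ]
wrist rings [array([0.4665, 0.3296, 0.034 ]), array([0.4618, 0.2935, 0.034 ]), array([0.4145, 0.337 , 0.034 ]), array([0.4096, 0.3003, 0.034 ])]
wrist base bottom corners [array([0.3926, 0.3766, 0.006 ]), array([0.378 , 0.2674, 0.006 ])]
top disc [0.43725368 0.3177215  0.006     ]
top corners [array([0.5991, 0.3519, 0.006 ]), array([0.5855, 0.242 , 0.006 ]), array([0.378 , 0.2692, 0.006 ]), array([0.3919, 0.378 , 0.006 ])]
scene disc [0.43669978 0.31779914 0.006     ]
scene corners [array([0.6004, 0.3512, 0.006 ]), array([0.5863, 0.2449, 0.006 ]), array([0.3789, 0.2712, 0.006 ]), array([0.3948, 0.3784, 0.006 ])]
```

View pics/s7.png

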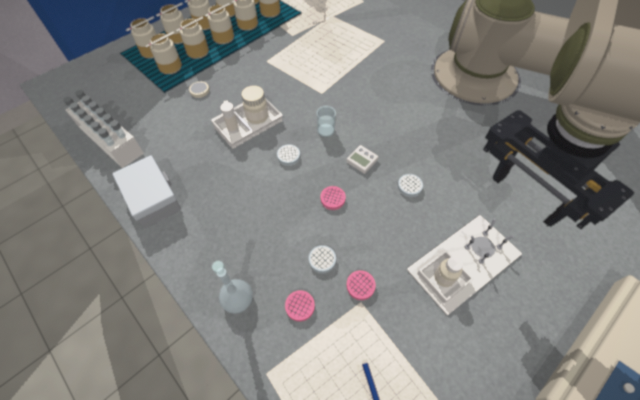

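```bash
python3 -m crank '[{"delta_pos":[-0.2,-5,0],"dr":[0,0,0]},{"delta_pos":[-0.2,-5,0],"dr":[0,0,0]},{"delta_pos":[-0.2,-5,-2],"dr":[0,0,0]},{"delta_pos":[-0.1,-4.7,-3],"dr":[0,0,0]},{"delta_pos":[0,0,-3],"dr":[0,0,0]},{"delta_pos":[0,0,0],"dr":[0,0,0]},{"delta_pos":[0,0,0],"dr":[0,0,0]},{"delta_pos":[0,0,0],"dr":[0,0,0]}]'
cat > dish.py <<'E'
from h import *
import sys
def find(n="wrist"):
    f=imaging.grab_frame(n); return f
f=find(); cv2.imwrite(sys.argv[1],f["color"][:,:,::-1]); print(bot.observe()["tool_pos"])
hint=np.array([float(a) for a in sys.argv[2:4]]); print('pred px',proj(f,[*hint,.014]))
E
python3 dish.py pics/w8.png .4294 .1193
```

```text
clock: 21.88
tool_pos: [0.43, 0.12, 0.1095]
tool_rot: [0.001, -0.66, 0.752, -0.001]
wrist_force: [0.2, 0.9, -0.5]
opening: 0.0884
[0.42991793 0.11998685 0.10933165]
pred px [318.97675716 204.59920738]
```

View pics/w8.png

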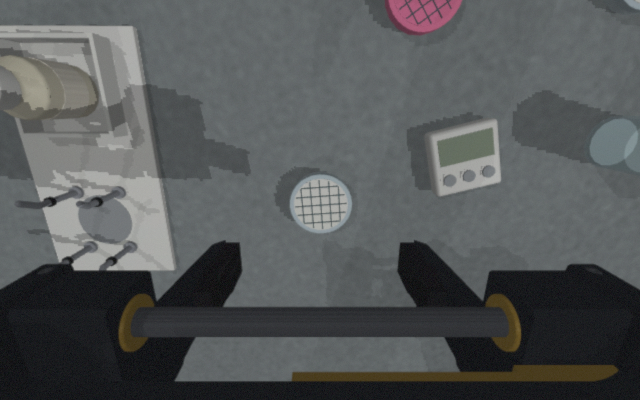

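```bash
python3 -m crank '[{"delta_pos":[0,-0.2,-4],"dr":[0,0,0]},{"delta_pos":[0,0,-4],"dr":[0,0,0]},{"delta_pos":[0,0,-1.5],"dr":[0,0,0]},{"delta_pos":[0,0,-0.7],"dr":[0,0,0]},{"delta_pos":[0,0,0],"dr":[0,0,0]},{"delta_pos":[0,0,0],"dr":[0,0,0]},{"delta_pos":[0,0,0],"dr":[0,0,0]}]'
```

```text
clock: 22.8
tool_pos: [0.4298, 0.1176, 0.007]
tool_rot: [0.001, -0.659, 0.752, -0.0]
wrist_force: [0.0, -0.5, -0.7]
opening: 0.0884
```

```bash
python3 -m crank '[{"delta_pos":[0,0,-0.4],"dr":[0,0,0]},{"delta_pos":[0,0,0],"dr":[0,0,0]}]'
python3 -m crank '[{"delta_pos":[0,0,0],"dr":[0,0,0]},{"delta_pos":[0,0,0],"dr":[0,0,0]},{"delta_pos":[0,0,0],"dr":[0,0,0]},{"delta_pos":[0,0,0],"dr":[0,0,0]},{"delta_pos":[0,0,0],"dr":[0,0,0]},{"delta_pos":[0,0,0],"dr":[0,0,0]}]' 0 12
python3 - <<'E'
from h import *
f=imaging.grab_frame("wrist"); cv2.imwrite('pics/w9.png',f["color"][:,:,::-1]);print(bot.observe()["tool_pos"])
E
```

```text
clock: 23.05
tool_pos: [0.4294, 0.1175, 0.0023]
tool_rot: [-0.0, -0.659, 0.752, 0.0]
wrist_force: [-0.1, 0.1, -0.8]
opening: 0.088
clock: 23.8
tool_pos: [0.4295, 0.1176, 0.0025]
tool_rot: [0.0, -0.659, 0.752, -0.0]
wrist_force: [-0.0, 0.4, 0.8]
opening: 0.0532
[0.42949511 0.11755694 0.00246739]
```

View pics/w9.png

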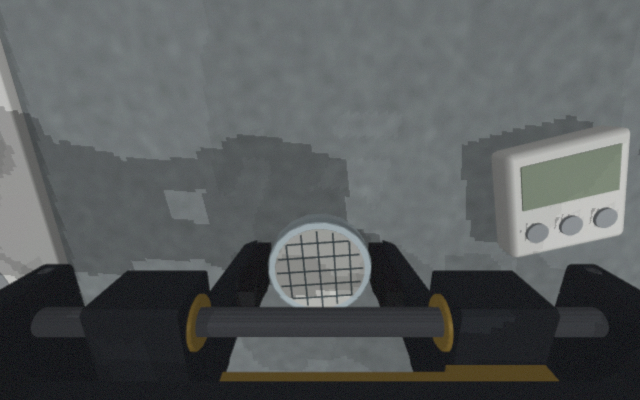

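```bash
python3 - <<'E'
from h import *
f=imaging.grab_frame("wrist");print(onz(f,320,267,.014),onz(f,320,264,.014),onz(f,271,265,.014),onz(f,370,265,.014))
E
python3 -m crank '[{"delta_pos":[0,0,2],"dr":[0,0,0]},{"delta_pos":[0,0,4],"dr":[0,0,0]},{"delta_pos":[0,0,4],"dr":[0,0,0]},{"delta_pos":[0.2,5,0],"dr":[0,0,0]},{"delta_pos":[0.2,5,0],"dr":[0,0,0]},{"delta_pos":[0.2,5,0],"dr":[0,0,0]},{"delta_pos":[0.2,4.9,0],"dr":[0,0,0]},{"delta_pos":[0,0,0],"dr":[0,0,0]},{"delta_pos":[0,0,0],"dr":[0,0,0]},{"delta_pos":[0,0,0],"dr":[0,0,0]}]'
python3 - <<'E'
from h import *
f=imaging.grab_frame("wrist"); cv2.imwrite('pics/w10.png',f["color"][:,:,::-1]);print(bot.observe()["tool_pos"])
f=imaging.grab_frame("scene");cv2.imwrite('pics/s10.png',cv2.resize(f["color"][150:320,400:600,::-1],None,fx=4,fy=3.5,interpolation=cv2.INTER_CUBIC))
E
```

```text
[0.43069229 0.11602556 0.014     ] [0.43245269 0.11579461 0.014     ] [0.43522407 0.14119778 0.014     ] [0.42844071 0.09001829 0.014     ]
clock: 25.15
tool_pos: [0.4376, 0.3155, 0.1025]
tool_rot: [-0.0, -0.659, 0.752, 0.0]
wrist_force: [-0.2, -0.6, 0.8]
opening: 0.0538
[0.43765974 0.31556227 0.10253884]
```

View pics/w10.png

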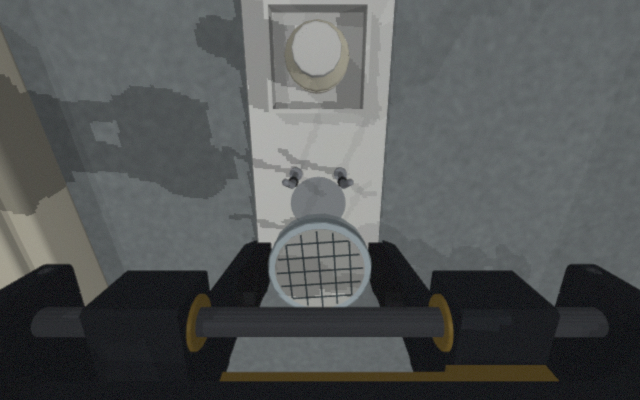

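View pics/s10.png

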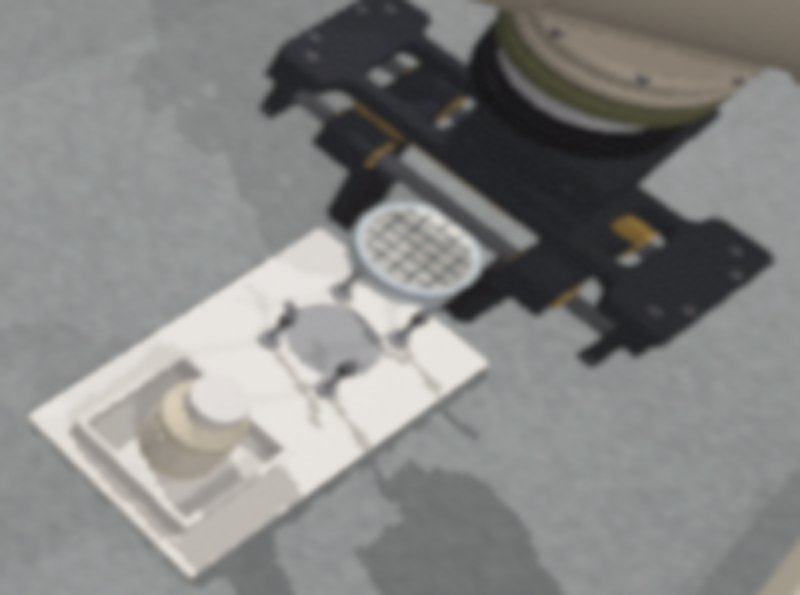

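Run:
```python
from h import *
tcp=bot.observe()["tool_pos"];print(tcp)
for n,z in(("wrist",tcp[2]+.0115),("scene",tcp[2]+.0115)):
    f=imaging.grab_frame(n); im=f["color"]; hsv=cv2.cvtColor(im,cv2.COLOR_RGB2HSV)
    # bluish-grey/white lid: brightness + not warm
    r,b=im[:,:,0].astype(int),im[:,:,2].astype(int)
    c=proj(f,[tcp[0],tcp[1],z]).astype(int)
    m=((b-r>3)&(b>95)).astype(np.uint8); w=np.zeros_like(m); cv2.circle(w,tuple(int(v) for v in c),75 if n=="wrist" else 26,1,-1); m&=w
    k=cv2.getStructuringElement(cv2.MORPH_ELLIPSE,(5,5)); m=cv2.morphologyEx(m,cv2.MORPH_OPEN,cv2.getStructuringElement(cv2.MORPH_ELLIPSE,(2,2)))
    cs,_=cv2.findContours(m,cv2.RETR_EXTERNAL,cv2.CHAIN_APPROX_NONE); cc=max(cs,key=lambda q:cv2.minEnclosingCircle(q)[1]); h=cv2.convexHull(cc)
    e=cv2.fitEllipse(h); print(n,c,e,'world',onz(f,*e[0],z).round(4))
    o=im[:,:,::-1].copy(); cv2.ellipse(o,e,(0,0,255),1); x,y=c; o=o[max(0,y-60):y+60,x-80:x+80]; cv2.imwrite(f'pics/e_{n}.png',cv2.resize(o,None,fx=4,fy=4))
```

```text
[0.43771056 0.3156696  0.10256567]
wrist [317 269] ((318.5180969238281, 274.5164489746094), (102.07858276367188, 120.14695739746094), 86.11396789550781) world [0.4345 0.3155 0.1141]
scene [503 220] ((504.4150085449219, 222.2186279296875), (28.98469352722168, 34.66104507446289), 118.40747833251953) world [0.4401 0.3184 0.1141]
```

View pics/e_scene.png

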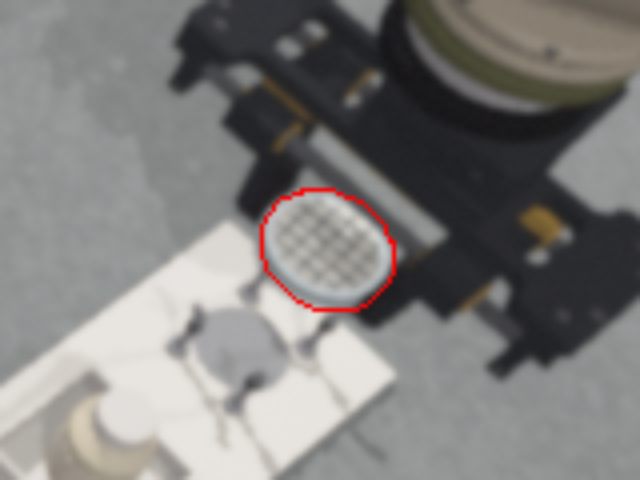

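View pics/e_wrist.png

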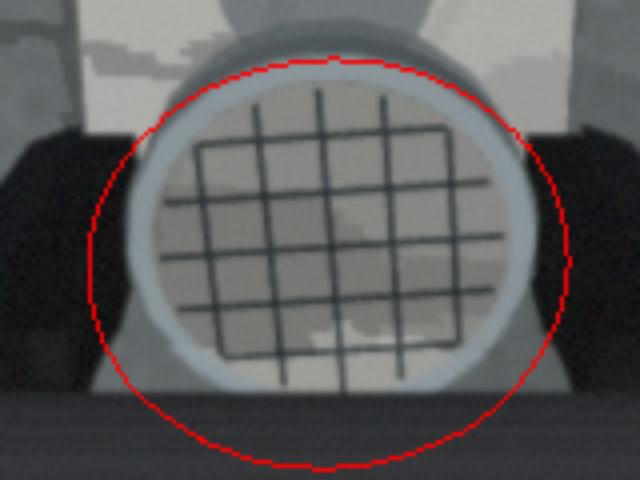

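```bash
python3 -m crank '[{"delta_pos":[0,0.15,-2],"dr":[0,0,0]},{"delta_pos":[0,0,-1.5],"dr":[0,0,0]},{"delta_pos":[0,0,0],"dr":[0,0,0]},{"delta_pos":[0,0,0],"dr":[0,0,0]},{"delta_pos":[0,0,0],"dr":[0,0,0]}]'
python3 - <<'E'
from h import *
f=imaging.grab_frame("wrist"); cv2.imwrite('pics/w11.png',cv2.resize(f["color"][150:310,220:420,::-1],None,fx=4,fy=3.7,interpolation=cv2.INTER_CUBIC));print(bot.observe()["tool_pos"])
f=imaging.grab_frame("scene");cv2.imwrite('pics/s11.png',cv2.resize(f["color"][200:290,440:560,::-1],None,fx=6,fy=6,interpolation=cv2.INTER_CUBIC))
E
```

```text
clock: 25.98
tool_pos: [0.4378, 0.3181, 0.068]
tool_rot: [0.001, -0.659, 0.752, -0.0]
wrist_force: [-0.4, -0.9, -0.5]
opening: 0.0534
[0.43774502 0.31813508 0.06798782]
```

View pics/w11.png

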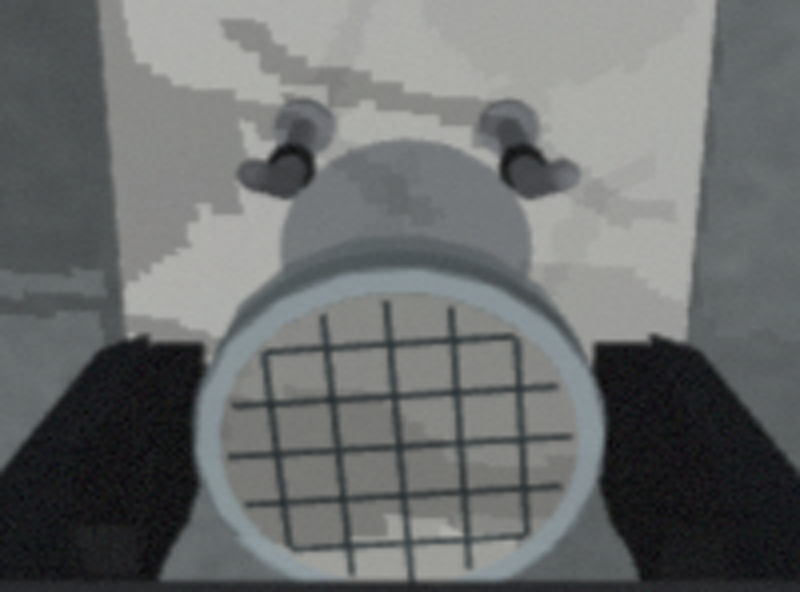

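View pics/s11.png

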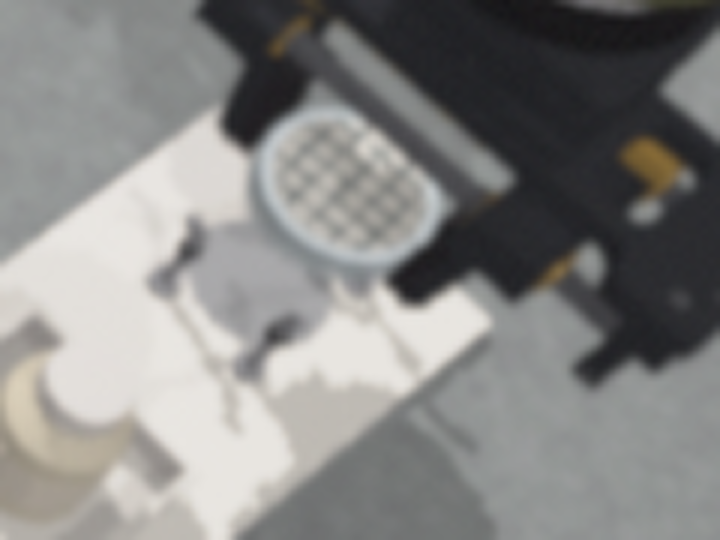

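Lateral check in the wrist crop: the dish centre is at x≈400 and the rod midpoint at ≈406, so I'm shifting about 0.8 mm towards -y. After that I descend through the flares while watching the force.

```bash
python3 -m crank '[{"delta_pos":[-0.05,-0.09,-0.5],"dr":[0,0,0]},{"delta_pos":[0,0,-0.5],"dr":[0,0,0]},{"delta_pos":[0,0,-0.5],"dr":[0,0,0]},{"delta_pos":[0,0,0],"dr":[0,0,0]},{"delta_pos":[0,0,0],"dr":[0,0,0]}]'
python3 -m crank '[{"delta_pos":[0,0,-0.5],"dr":[0,0,0]},{"delta_pos":[0,0,-0.5],"dr":[0,0,0]},{"delta_pos":[0,0,0],"dr":[0,0,0]},{"delta_pos":[0,0,0],"dr":[0,0,0]}]'
python3 - <<'E'
from h import *
f=imaging.grab_frame("wrist"); cv2.imwrite('pics/w12.png',cv2.resize(f["color"][150:310,220:420,::-1],None,fx=4,fy=3.7,interpolation=cv2.INTER_CUBIC));print(bot.observe()["tool_pos"])
f=imaging.grab_frame("scene");cv2.imwrite('pics/s12.png',cv2.resize(f["color"][200:290,440:560,::-1],None,fx=6,fy=6,interpolation=cv2.INTER_CUBIC))
E
```

```text
clock: 26.7
tool_pos: [0.437, 0.3172, 0.0525]
tool_rot: [0.0, -0.659, 0.752, -0.0]
wrist_force: [0.5, -0.2, 0.0]
opening: 0.0536
clock: 27.2
tool_pos: [0.437, 0.3172, 0.0425]
tool_rot: [0.0, -0.659, 0.752, -0.0]
wrist_force: [0.1, -0.1, -0.1]
opening: 0.0534
[0.43705341 0.31719566 0.04252281]
```

View pics/w12.png

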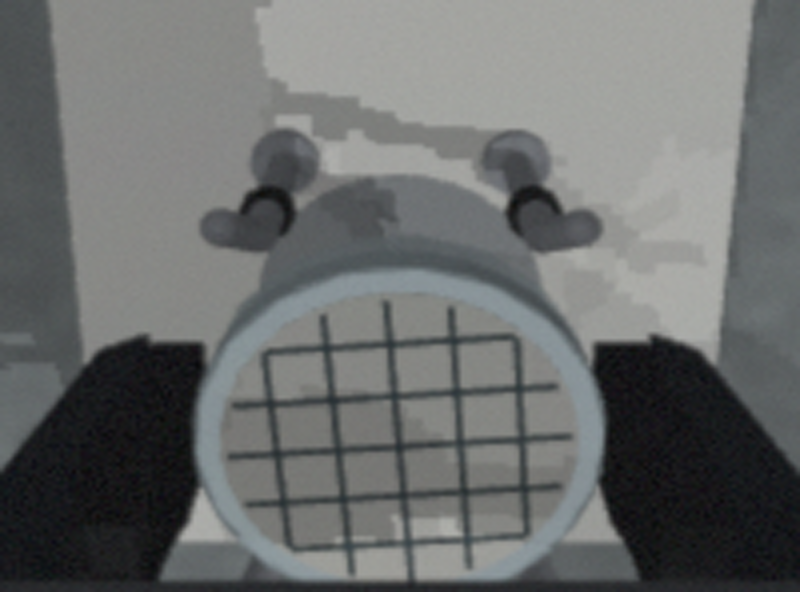

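View pics/s12.png

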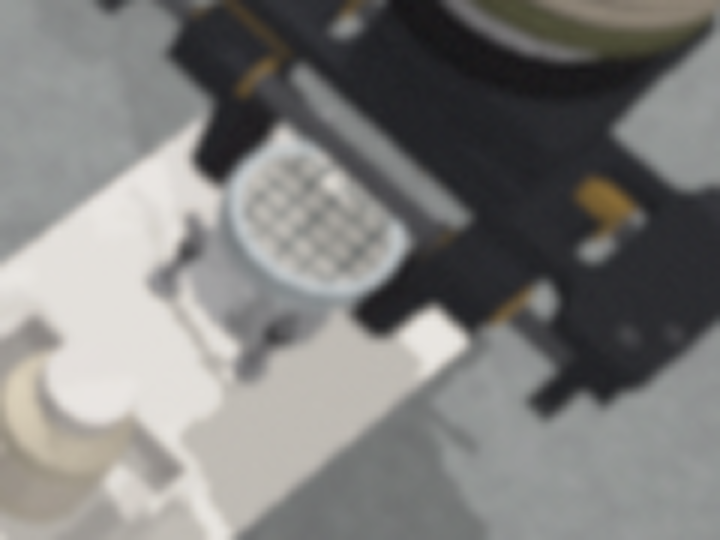

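The dish is centred between the rods with no force, and the lateral midpoint is now at 400. I'm continuing down.

```bash
python3 -m crank '[{"delta_pos":[0,0,-0.7],"dr":[0,0,0]},{"delta_pos":[0,0,-0.7],"dr":[0,0,0]},{"delta_pos":[0,0,-0.7],"dr":[0,0,0]},{"delta_pos":[0,0,-0.5],"dr":[0,0,0]},{"delta_pos":[0,0,0],"dr":[0,0,0]},{"delta_pos":[0,0,0],"dr":[0,0,0]}]'
python3 -m crank '[{"delta_pos":[0,0,-0.4],"dr":[0,0,0]},{"delta_pos":[0,0,-0.3],"dr":[0,0,0]},{"delta_pos":[0,0,0],"dr":[0,0,0]},{"delta_pos":[0,0,0],"dr":[0,0,0]}]'
```

```text
clock: 28.05
tool_pos: [0.4371, 0.3172, 0.0166]
tool_rot: [0.0, -0.659, 0.752, -0.0]
wrist_force: [-0.2, -0.0, 0.1]
opening: 0.0536
clock: 28.55
tool_pos: [0.437, 0.3172, 0.0095]
tool_rot: [0.0, -0.659, 0.752, -0.0]
wrist_force: [-0.8, 0.5, -0.8]
opening: 0.0535
```

```bash
python3 -m crank '[{"delta_pos":[0,0,-0.1],"dr":[0,0,0]},{"delta_pos":[0,0,0],"dr":[0,0,0]},{"delta_pos":[0,0,0],"dr":[0,0,0]}]'
```

```text
clock: 28.92
tool_pos: [0.437, 0.3172, 0.0085]
tool_rot: [0.0, -0.659, 0.752, -0.0]
wrist_force: [1.3, 0.9, 0.1]
opening: 0.0532
```

```bash
python3 -m crank '[{"delta_pos":[0,0,-0.05],"dr":[0,0,0]},{"delta_pos":[0,0,0],"dr":[0,0,0]}]'
python3 -m crank '[{"delta_pos":[0,0,0],"dr":[0,0,0]},{"delta_pos":[0,0,0],"dr":[0,0,0]},{"delta_pos":[0,0,0],"dr":[0,0,0]},{"delta_pos":[0,0,3],"dr":[0,0,0]},{"delta_pos":[0,0,5],"dr":[0,0,0]},{"delta_pos":[0,0,5],"dr":[0,0,0]},{"delta_pos":[0,0,4],"dr":[0,0,0]},{"delta_pos":[0,0,0],"dr":[0,0,0]},{"delta_pos":[0,0,0],"dr":[0,0,0]}]' 1
python3 - <<'E'
from h import *
f=imaging.grab_frame("wrist"); cv2.imwrite('pics/w13.png',cv2.resize(f["color"][90:330,220:420,::-1],None,fx=2.5,fy=2.5,interpolation=cv2.INTER_CUBIC));print(bot.observe()["tool_pos"])
E
```

```text
clock: 29.18
tool_pos: [0.4371, 0.3172, 0.0084]
tool_rot: [0.0, -0.659, 0.752, -0.0]
wrist_force: [-1.4, -1.3, 5.1]
opening: 0.0536
clock: 30.3
tool_pos: [0.4365, 0.317, 0.1771]
tool_rot: [-0.001, -0.659, 0.752, 0.0]
wrist_force: [-0.6, -0.3, 0.3]
opening: 0.0882
[0.43646026 0.31688801 0.17666043]
```

View pics/w13.png

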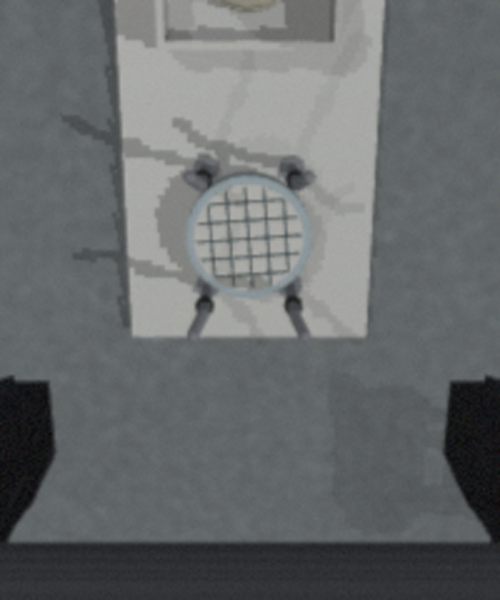

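The first dish lies between the rods, centred at crop (250,235). Next is dish C at top (378,227).

```bash
python3 -m crank '[{"delta_pos":[1.5,-5,0],"dr":[0,0,0]},{"delta_pos":[1.5,-5,0],"dr":[0,0,0]},{"delta_pos":[1.5,-5,0],"dr":[0,0,0]},{"delta_pos":[1.5,-5,0],"dr":[0,0,0]},{"delta_pos":[1.5,-5,0],"dr":[0,0,0]},{"delta_pos":[1.5,-5,0],"dr":[0,0,0]},{"delta_pos":[1.5,-5,0],"dr":[0,0,0]},{"delta_pos":[1.5,-5,0],"dr":[0,0,0]},{"delta_pos":[1.4,-5,0],"dr":[0,0,0]},{"delta_pos":[0,0,0],"dr":[0,0,0]}]'
python3 -m crank '[{"delta_pos":[0,0,-4],"dr":[0,0,0]},{"delta_pos":[0,0,-2.6],"dr":[0,0,0]},{"delta_pos":[0,0,0],"dr":[0,0,0]},{"delta_pos":[0,0,0],"dr":[0,0,0]}]'
python3 dish.py pics/w14.png .5709 -.1329
```

```text
clock: 31.6
tool_pos: [0.571, -0.1357, 0.1759]
tool_rot: [-0.001, -0.658, 0.753, 0.001]
wrist_force: [-0.1, 0.3, -0.1]
opening: 0.0882
clock: 32.1
tool_pos: [0.5713, -0.1323, 0.1127]
tool_rot: [0.0, -0.659, 0.752, -0.0]
wrist_force: [0.8, 0.4, 0.4]
opening: 0.0883
[ 0.57142797 -0.13256117  0.11304158]
pred px [318.7113133  203.01266046]
```

View pics/w14.png

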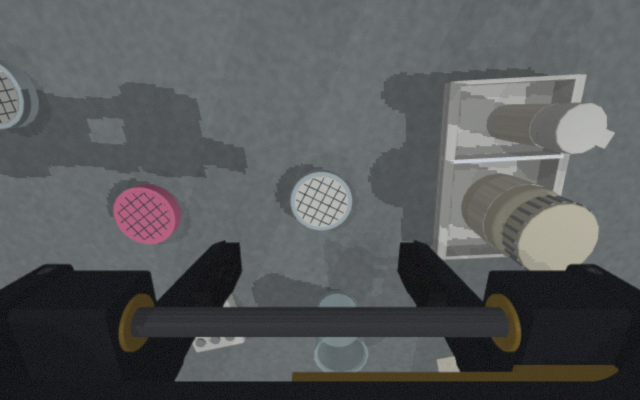

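```bash
python3 -m crank '[{"delta_pos":[0.04,-0.1,-4],"dr":[0,0,0]},{"delta_pos":[0,0,-4],"dr":[0,0,0]},{"delta_pos":[0,0,-2],"dr":[0,0,0]},{"delta_pos":[0,0,-0.7],"dr":[0,0,0]},{"delta_pos":[0,0,-0.2],"dr":[0,0,0]},{"delta_pos":[0,0,0],"dr":[0,0,0]},{"delta_pos":[0,0,0],"dr":[0,0,0]}]'
```

```text
clock: 33.02
tool_pos: [0.5718, -0.134, 0.0038]
tool_rot: [0.0, -0.659, 0.752, -0.001]
wrist_force: [-0.4, -0.4, -0.0]
opening: 0.0882
```

```bash
python3 -m crank '[{"delta_pos":[0,0,-0.1],"dr":[0,0,0]},{"delta_pos":[0,0,0],"dr":[0,0,0]},{"delta_pos":[0,0,0],"dr":[0,0,0]},{"delta_pos":[0,0,0],"dr":[0,0,0]},{"delta_pos":[0,0,0],"dr":[0,0,0]},{"delta_pos":[0,0,0],"dr":[0,0,0]},{"delta_pos":[0,0,0],"dr":[0,0,0]}]' 0 12
python3 - <<'E'
from h import *
f=imaging.grab_frame("wrist"); cv2.imwrite('pics/w15.png',cv2.resize(f["color"][150:310,220:420,::-1],None,fx=4,fy=3.7,interpolation=cv2.INTER_CUBIC));print(bot.observe()["tool_pos"])
E
```

```text
clock: 33.9
tool_pos: [0.5714, -0.1339, 0.002]
tool_rot: [0.0, -0.659, 0.752, -0.0]
wrist_force: [-0.2, -0.5, 0.2]
opening: 0.0533
[ 0.57139608 -0.13387496  0.00197748]
```

View pics/w15.png

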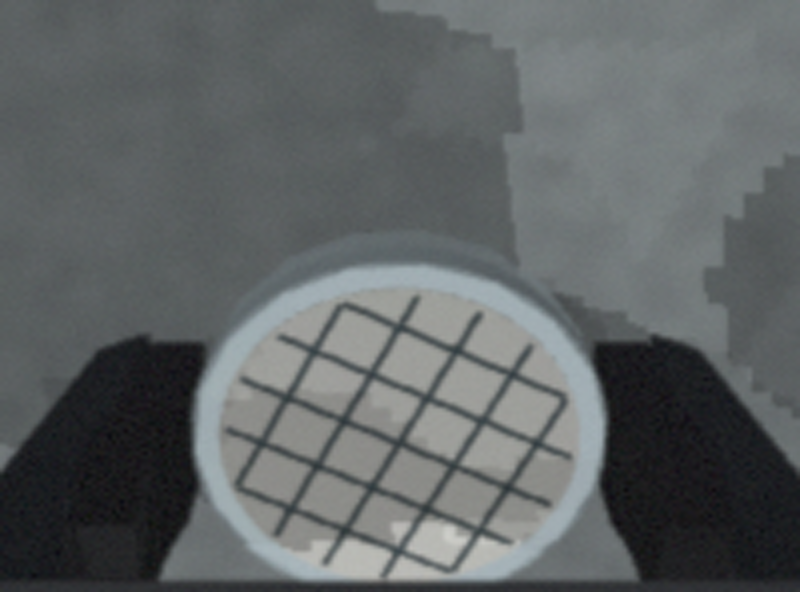

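```bash
python3 -m crank '[{"delta_pos":[0,0,2],"dr":[0,0,0]},{"delta_pos":[0,0,4],"dr":[0,0,0]},{"delta_pos":[0,0,5],"dr":[0,0,0]},{"delta_pos":[-1.5,5,0],"dr":[0,0,0]},{"delta_pos":[-1.5,5,0],"dr":[0,0,0]},{"delta_pos":[-1.5,5,0],"dr":[0,0,0]},{"delta_pos":[-1.5,5,0],"dr":[0,0,0]},{"delta_pos":[-1.5,5,0],"dr":[0,0,0]},{"delta_pos":[-1.5,5,0],"dr":[0,0,0]},{"delta_pos":[-1.5,5,0],"dr":[0,0,0]}]'
python3 -m crank '[{"delta_pos":[-1.5,5,0],"dr":[0,0,0]},{"delta_pos":[-1.5,5.1,0],"dr":[0,0,0]},{"delta_pos":[0,0,0],"dr":[0,0,0]},{"delta_pos":[0,0,-2],"dr":[0,0,0]},{"delta_pos":[0,0,-1],"dr":[0,0,0]},{"delta_pos":[0,0,0],"dr":[0,0,0]},{"delta_pos":[0,0,0],"dr":[0,0,0]},{"delta_pos":[0,0,0],"dr":[0,0,0]}]'
```

```text
clock: 35.2
tool_pos: [0.4658, 0.2177, 0.1121]
tool_rot: [0.0, -0.659, 0.752, -0.0]
wrist_force: [0.3, -0.5, -0.1]
opening: 0.0534
clock: 36.2
tool_pos: [0.4367, 0.3171, 0.0825]
tool_rot: [0.0, -0.659, 0.752, -0.0]
wrist_force: [0.9, 0.2, 0.0]
opening: 0.0533
```

```bash
python3 -m crank '[{"delta_pos":[0,0,-1],"dr":[0,0,0]},{"delta_pos":[0,0,-0.6],"dr":[0,0,0]},{"delta_pos":[0,0,0],"dr":[0,0,0]},{"delta_pos":[0,0,0],"dr":[0,0,0]}]'
python3 - <<'E'
from h import *
f=imaging.grab_frame("wrist"); cv2.imwrite('pics/w16.png',cv2.resize(f["color"][150:310,220:420,::-1],None,fx=4,fy=3.7,interpolation=cv2.INTER_CUBIC));print(bot.observe()["tool_pos"])
E
```

```text
clock: 36.7
tool_pos: [0.4365, 0.3172, 0.066]
tool_rot: [0.0, -0.659, 0.752, -0.0]
wrist_force: [-0.1, 0.7, 0.5]
opening: 0.0537
[0.43648283 0.31719264 0.06607102]
```

View pics/w16.png

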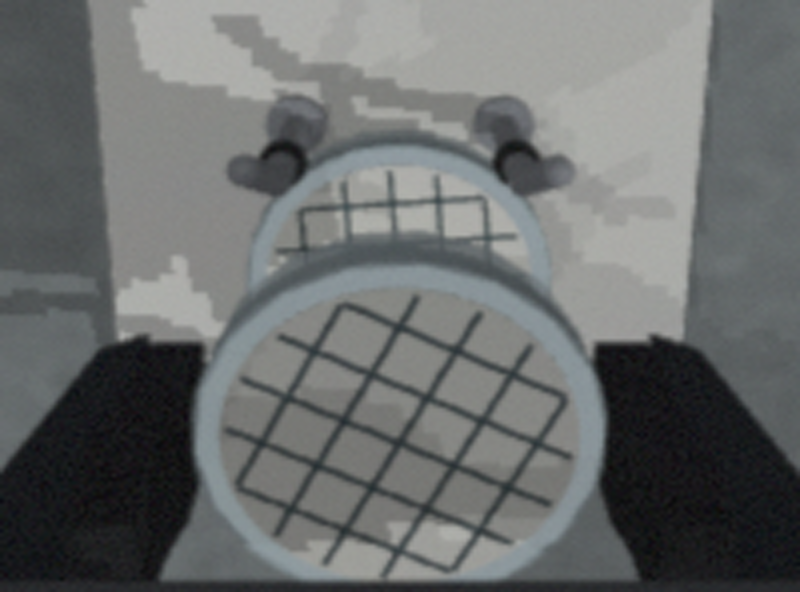

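The held dish is centred over the lower dish and the rods at x≈400. I'm lowering it.

```bash
python3 -m crank '[{"delta_pos":[0,0,-0.7],"dr":[0,0,0]},{"delta_pos":[0,0,-0.7],"dr":[0,0,0]},{"delta_pos":[0,0,-0.7],"dr":[0,0,0]},{"delta_pos":[0,0,0],"dr":[0,0,0]},{"delta_pos":[0,0,0],"dr":[0,0,0]}]'
python3 -m crank '[{"delta_pos":[0,0,-0.7],"dr":[0,0,0]},{"delta_pos":[0,0,-0.7],"dr":[0,0,0]},{"delta_pos":[0,0,-0.6],"dr":[0,0,0]},{"delta_pos":[0,0,0],"dr":[0,0,0]},{"delta_pos":[0,0,0],"dr":[0,0,0]}]'
```

```text
clock: 37.38
tool_pos: [0.4365, 0.3172, 0.045]
tool_rot: [0.0, -0.659, 0.752, -0.0]
wrist_force: [0.2, 0.5, -0.4]
opening: 0.0535
clock: 38.0
tool_pos: [0.4365, 0.3172, 0.025]
tool_rot: [0.0, -0.659, 0.752, -0.0]
wrist_force: [0.4, -0.2, 0.1]
opening: 0.0535
```

```bash
python3 -m crank '[{"delta_pos":[0,0,-0.2],"dr":[0,0,0]},{"delta_pos":[0,0,-0.1],"dr":[0,0,0]},{"delta_pos":[0,0,0],"dr":[0,0,0]},{"delta_pos":[0,0,0],"dr":[0,0,0]}]'
```

```text
clock: 38.5
tool_pos: [0.4364, 0.3172, 0.022]
tool_rot: [0.0, -0.659, 0.752, -0.0]
wrist_force: [-0.2, -0.6, -0.1]
opening: 0.053
```

```bash
python3 -m crank '[{"delta_pos":[0,0,-0.05],"dr":[0,0,0]},{"delta_pos":[0,0,0],"dr":[0,0,0]}]'
python3 -m crank '[{"delta_pos":[0,0,0],"dr":[0,0,0]},{"delta_pos":[0,0,0],"dr":[0,0,0]},{"delta_pos":[0,0,0],"dr":[0,0,0]},{"delta_pos":[0,0,3],"dr":[0,0,0]},{"delta_pos":[0,0,5],"dr":[0,0,0]},{"delta_pos":[0,0,5],"dr":[0,0,0]},{"delta_pos":[0,0,5],"dr":[0,0,0]},{"delta_pos":[0,0,0],"dr":[0,0,0]},{"delta_pos":[0,0,0],"dr":[0,0,0]},{"delta_pos":[0,0,0],"dr":[0,0,0]}]' 1
python3 - <<'E'
from h import *
f=imaging.grab_frame("wrist"); cv2.imwrite('pics/w17.png',cv2.resize(f["color"][90:330,220:420,::-1],None,fx=2.5,fy=2.5,interpolation=cv2.INTER_CUBIC));print(bot.observe()["tool_pos"])
f=imaging.grab_frame("scene");cv2.imwrite('pics/s17.png',f["color"][:,:,::-1])
cv2.imwrite('pics/s17b.png',cv2.resize(f["color"][200:320,400:540,::-1],None,fx=5,fy=5,interpolation=cv2.INTER_CUBIC))
E
```

```text
clock: 38.75
tool_pos: [0.4364, 0.3172, 0.0219]
tool_rot: [0.0, -0.659, 0.752, -0.0]
wrist_force: [-1.8, -0.9, 4.7]
opening: 0.0535
clock: 40.0
tool_pos: [0.4359, 0.3169, 0.2]
tool_rot: [-0.001, -0.659, 0.752, 0.0]
wrist_force: [0.3, 0.4, -0.2]
opening: 0.0881
[0.43603661 0.31695649 0.20010306]
```

View pics/w17.png

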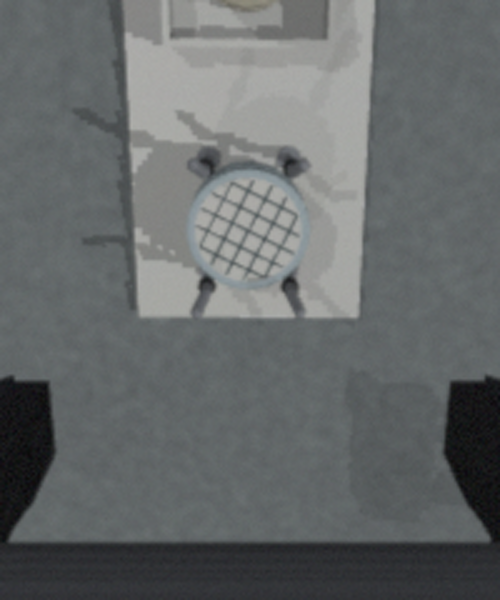

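View pics/s17.png

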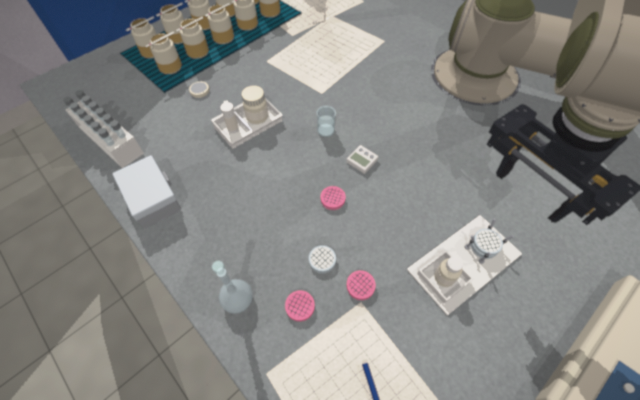

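View pics/s17b.png

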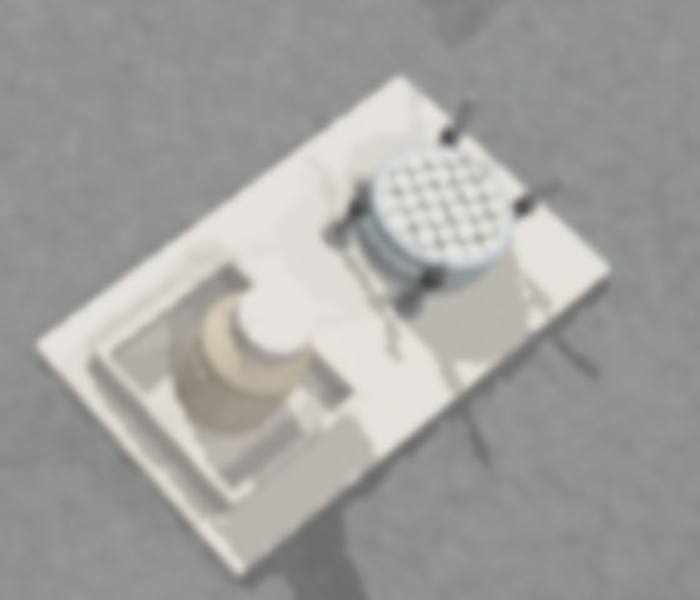

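The scene view shows two dishes stacked level with the rings at (488,243) and the bottle upright in its pocket at (450,268). The jar and tube are upright in the tray at (253,104) and (229,120), the beaker is unmoved at (326,121), and the spare dish is flat at (322,259).

```bash
python3 -c "
from cell import sign_off,bot
o=bot.observe();print(o['clock'],abs(o['qvel']).max());print(sign_off())"
```

```text
40.1 0.006372922190963681
the job is handed in; nothing more can be done
None
```

Both field kits are made up and the job was handed in at about 40 s of the 128 s allowed; sign-off gives no verdict.

- **Divided tray:** the jar went into the large pocket and the strip tube into the small one.
- **Rod carrier:** two white dishes (the ones I called B and C) are stacked between the rods, and the small bottle is in its pocket.
- **Left in place:** the third white dish lies flat on the bench as the spare, and the beaker and pink dishes were not touched.

**Last checks:** the final pictures show the jar, tube and bottle upright in their pockets. The two dishes lie flat between the rods, with the top of the stack level with the black rings as far as the picture shows. The beaker looks unmoved. The gripper is open, clear of everything and still. I judged uprightness and flatness by eye, not by measuring tilt. Every object was lowered until the wrist read about 5 to 8 N of contact before I released it.

**Disagreement:** the wrist camera read about 1–2 mm further in +x and -y than the top and scene cameras. I allowed for this, and both dishes slid between the rods without touching them.

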